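# Reload the counter rack in reverse order

## Task

The grey four-bay rack will be read from the other side of the stores counter, so move the four pipe fittings from the cork pads of the wooden rack into it in reverse order: as the robot sees them, the fitting at the left end of the wooden rack goes into the rightmost bay of the grey rack, the next into the bay beside it, and so on until the right-hand one stands in the leftmost bay. Stand each upright on the floor of its own bay, without letting any fitting fall over on the way, and let go of them all.

Things in the scene. Friction and masses are not known exactly. Their poses are not given: they have to be found in the camera images.
- coupling: Loose upright pipe fitting (about 110 g), black plastic with ribbed blue nuts; origin at the centre of its underside, z up its axis. Straight coupling, 100 mm tall: 46 mm diameter nut up to 44 mm, 36 mm black neck, equal 46 mm nut from 56 to 100 mm with a dark bore in its top. Take it by the upper nut.
- tee: Loose upright pipe fitting (about 130 g), black plastic with ribbed blue nuts; origin at the centre of its underside, z up its axis. Tee, 108 mm tall: 46 mm nut up to 36 mm, 36 mm body, 46 mm nut from 72 to 108 mm with a dark bore; a 32 mm thick branch, 53 mm up, sticks out 45 mm from the axis along its own -x, at the start roughly towards the robot. Take it by the upper nut.
- adapter: Loose upright pipe fitting (about 80 g), black plastic with ribbed blue nuts; origin at the centre of its underside, z up its axis. Male adapter, 96 mm tall: 46 mm diameter nut up to 40 mm, 40 mm black collar up to 54 mm, then a slim black threaded spigot of 27 mm diameter up to 96 mm. Take it by the spigot.
- plug: Loose upright pipe fitting (about 90 g), black plastic with ribbed blue nuts; origin at the centre of its underside, z up its axis. End plug, 78 mm tall, the shortest: one long 46 mm diameter nut up to 70 mm, closed by a flat black 38 mm cap; no bore, no spigot. Take it by the nut, above 35 mm.
- wood_rack: Wooden rack where the row starts, fixed: board 145 x 364 mm, 14 mm thick, 50 mm high end cheeks. Origin at table level under the row's middle; y along the row to the robot's left, x away from the robot; pads at x = 0, y = +-40 and +-120 mm. A spare nut behind the row is not part of the job. The racks stand side by side, either one on the left, each turned up to 14 degrees.
- grey_rack: Grey metal rack to be filled, fixed, empty: four open bays in a row, 75 x 75 mm inside, floor 6 mm and low walls 24 mm above the table. Origin at table level under the row's middle; y along the row to the robot's left, x away from the robot; bay centres at x = 0, y = +120, +40, -40, -120 mm (left to right). A loose rubber washer on the strip behind the bays is not part of the job.
- pad_coupling: Round cork pad, 64 mm diameter and 5 mm thick, on which the coupling stands at the start, fixed to the wooden rack; it marks that fitting's original place in the row. Origin at the centre of its underside, 14 mm above the table (top at 19 mm).
- pad_tee: Round cork pad, 64 mm diameter and 5 mm thick, on which the tee stands at the start, fixed to the wooden rack; it marks that fitting's original place in the row. Origin at the centre of its underside, 14 mm above the table (top at 19 mm).
- pad_adapter: Round cork pad, 64 mm diameter and 5 mm thick, on which the adapter stands at the start, fixed to the wooden rack; it marks that fitting's original place in the row. Origin at the centre of its underside, 14 mm above the table (top at 19 mm).
- pad_plug: Round cork pad, 64 mm diameter and 5 mm thick, on which the plug stands at the start, fixed to the wooden rack; it marks that fitting's original place in the row. Origin at the centre of its underside, 14 mm above the table (top at 19 mm).
Mind the look-alikes: they are no part of the job. Leave any turquoise or yellow look-alike of the adapter alone.

How it is judged:
By the outcome, as a careful person would: the job done as asked, in the order asked, and still so for the second after the job is handed in, with the robot touching nothing.
It also fails if it takes over 128 s, if anything falls off the work surface, if the arm or the gripper's body presses on something with over 40 N, if the wrist force passes 120 N, or if a joint passes its speed limit or range.

## Robot

A 6-joint arm with a two-finger parallel gripper is mounted at the origin on the work surface. World frame = base frame: x ahead of the robot, y to its left, z up, the work surface at z = 0. Lengths are in m, angles in rad, forces in N, time in s.
With the tool pointing down it reaches from about 0.35 to 0.875 m from the base axis. Payload 15.5 kg.
Tool frame: the origin (TCP) lies on the centre line of the jaws, within the pads' length; the fingertips stand 25 mm ahead of it and the grasp point (between the pads) lies 6 mm ahead of it; z points along the fingers, x is the direction in which the jaws open and shut, and the axes are right-handed (so a half turn about z gives the same grasp; the last joint's range is limited). The gripper opens to 85 mm and grips with 20 to 120 N. Pads are 22 mm wide; open, the fingers measure 114 mm over their backs; the gripper's body (76 mm by 85 mm) begins 54 mm behind the grasp point. The pads swing forward as they close: fully open they stand 13 mm farther back than shut.
Start: joints at [-1.274, 0.494, 1.345, -0, 1.302, -0.096], TCP at [0.239, -0.577, 0.256] pointing down, gripper open.
Joint ranges: [-2.91, 2.91], [-0.82, 2.16], [0.22, 2.67], [-1.22, 4.37], [0.12, 2.79], [-3.08, 3.08]. Speed limits (rad/s): [1.89, 1.89, 2.57, 3.01, 3.01, 3.01].

## Interface

Orientations are given as a rotation vector (axis times angle).
In Python, from plant import get_obs, camera, camera_model, order gives the robot as it stands. The module is installed in compiled form; this text tells all that it offers.
- The arm moves only by the tool apply_moves, never from a script. Its argument "plan" is a list of rows, each an object of numbers: "tx", "ty", "tz": the shift along the tool's x, y, z in m; "wx", "wy", "wz": the turn, a rotation vector about the tool's x, y, z in rad; "jaw": the opening, from 0 (shut) to 1 (fully open). In form: [{"tx": .., "ty": .., "tz": .., "wx": .., "wy": .., "wz": .., "jaw": ..}, ...]. A call has 1 to 12 rows; each row shifts and turns the commanded pose from where the row before left it, along the tool's axes as they then stand; what a row does not reach is not made up. A row lasts 1/10 s, in which the tool goes at most 50 mm and 8.59 degrees, less where a joint would pass 70% of its speed; a pose out of reach is approached as far as the arm can. A call is refused whole if a number of a shift passes 0.05 or a number of a turn 0.15, either way. A call with a gripper value outside its range is refused whole. The fingers move at their own pace and stop on an object; the grip force is fixed at half the most. Time passes only in rows, so rows that do not move let the fingers close. It gives the time, the measured TCP pose, the force and the opening at its end, in the units of the state.
- get_obs(): the state, without advancing time (a new reading comes with each control period).
- camera(name): name is "side" or "top" or "wrist"; returns (picture, depth): 420x560x3 uint8, blue, green, red; 420x560 float32, m along the optical axis (not along the pixel's ray), 0 where there is no reading.
- camera_model(name): a dict with "fx", "fy", "cx", "cy" (pixels), "k1" (the pictures are not rectified: a ray, as slopes to the right and down, at radius r is drawn at 1 + k1 r^2 times it, then the intrinsics apply), "eye" and "rotation" of the camera in the world. Camera axes: x right, y down, z forward; pixel columns grow to the right and rows downward; lengths in m; the calibration is good to about 2 mm. A picture is of the moment at which its call begins: read the wrist's pose just before it. camera_model takes no time and is no camera call; for the wrist camera it gives the pose at the moment of the call.
- order.hand_in(): hands the job in, once; it reports no verdict.
The state is a dict: "time": time; "q": joint angles; "joint_velocities": joint speeds; "joint_torque": joint torques, N m; "tcp_pos": TCP position; "orientation": TCP orientation; "force": force on the tool from outside, world axes, zero at the start; "ft_torque": the same for the moment, N m; "opening": finger opening in m.
Only numpy, scipy, OpenCV 4.12 (cv2) and the standard library are available. Lean on these libraries where they do the work, as an engineer would, in place of code of your own. Each camera call takes 0.05 s, during which the arm holds its last target.

## Working session

There is one attempt and no reset: what is moved stays moved. The work goes in short steps, Python scripts to look and compute and a tool call to move; the robot and the scene stay as the last step left them, time stands still between calls to the robot, and variables do not carry over. Pictures are saved under pics/ and viewed, and the job is handed in when it is done.

Besides the shell and the picture viewer there is one more tool, called after "Call:" by a JSON object that holds its "fn" and its "kwargs". apply_moves: Moves the arm, as the interface text tells. Its arguments: {"type":"object","properties":{"plan":{"type":"array"}},"required":["plan"]}

```bash
mkdir -p pics; ls
python3 - <<'E'
from plant import get_obs,camera,camera_model
import cv2,numpy as np
o=get_obs();print(o)
for n in("top","side"):
    m=camera_model(n);print(n,m)
    p,d=camera(n);cv2.imwrite(f"pics/{n}0.png",p);np.savez(f"{n}0.npz",p=p,d=d)
E
```

```text
pics
{'time': 0.0, 'q': array([-1.27352959e+00,  4.94197622e-01,  1.34614582e+00, -2.01735260e-05,
        1.30249846e+00, -9.54760734e-02]), 'joint_velocities': array([-0.00055387, -0.00011532, -0.0013546 , -0.000222  , -0.00193352,
        0.00170023]), 'joint_torque': array([ 6.37917445e-03, -8.82153654e+01, -3.83869886e+01,  5.06339311e-04,
        1.00943827e-02,  3.63613890e-05]), 'tcp_pos': array([ 0.23911432, -0.57708565,  0.25568628]), 'orientation': array([-2.61153710e+00,  1.74488059e+00,  1.53921049e-03]), 'force': array([ 0.30114615, -0.53915746,  0.08377935]), 'ft_torque': array([-0.00522688, -0.03835278, -0.0511516 ]), 'opening': 0.08564841112330758}
top {'fx': 498.4141821759336, 'fy': 498.4141821759336, 'cx': 281.77358838126713, 'cy': 208.7003566338356, 'k1': 0.04424647693658874, 'eye': array([0.43665474, 0.0103207 , 1.04975789]), 'rotation': array([-2.18552379,  2.22321738, -0.06359196])}
side {'fx': 394.93185565279634, 'fy': 394.93185565279634, 'cx': 283.5717031193908, 'cy': 206.04739710904607, 'k1': -0.0954879879694081, 'eye': array([ 0.45769831, -0.61534909,  0.72894188]), 'rotation': array([-2.41010946,  0.0092056 , -0.00952641])}
```

View pics/top0.png

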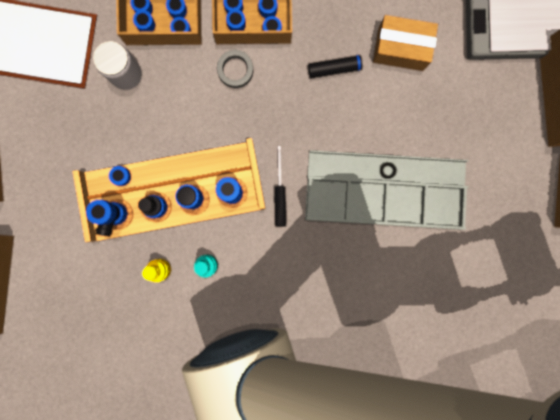

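View pics/side0.png

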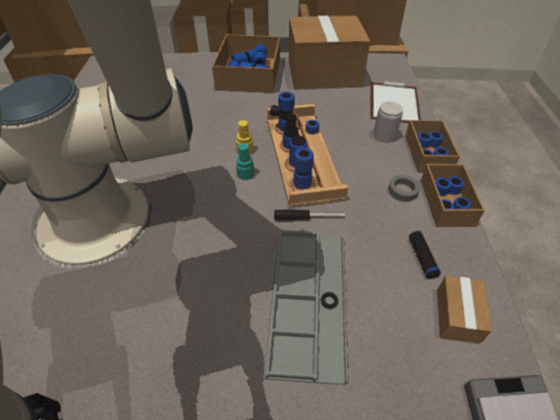

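```bash
cat > h.py <<'E'
import numpy as np,cv2
from scipy.spatial.transform import Rotation as R
from plant import get_obs,camera,camera_model
def cm(m):
    K=np.array([[m['fx'],0,m['cx']],[0,m['fy'],m['cy']],[0,0,1]]);D=np.array([m['k1'],0,0,0,0.])
    return K,D,R.from_rotvec(m['rotation']).as_matrix(),np.array(m['eye'])
def rays(m,uv):
    # drawn = slope*(1+k1 r^2) == OpenCV k1
    K,D,Rm,e=cm(m)
    n=cv2.undistortPointsIter(np.float64(uv).reshape(-1,1,2),K,D,None,None,(3,50,1e-10)).reshape(-1,2)
    return n
def cloud(m,d):
    K,D,Rm,e=cm(m);h,w=d.shape
    uu,vv=np.meshgrid(np.arange(w),np.arange(h))
    n=rays(m,np.stack([uu.ravel(),vv.ravel()],1))
    c=np.c_[n,np.ones(len(n))]*d.ravel()[:,None]
    return (c@Rm.T+e).reshape(h,w,3)
def plane(m,uv,z):
    K,D,Rm,e=cm(m);n=rays(m,uv);r=np.c_[n,np.ones(len(n))]@Rm.T
    return e+r*((z-e[2])/r[:,2])[:,None]
def proj(m,X):
    K,D,Rm,e=cm(m)
    p,_=cv2.projectPoints(np.float64(X).reshape(-1,1,3),cv2.Rodrigues(Rm.T)[0],-Rm.T@e,K,D);return p.reshape(-1,2)
E
python3 - <<'E'
from h import *
z=np.load('top0.npz');p,d=z['p'],z['d'];m=camera_model('top');C=cloud(m,d)
c=cv2.resize(p[130:290,60:280],None,fx=3.5,fy=3.5,interpolation=cv2.INTER_CUBIC);cv2.imwrite('pics/w0.png',c)
c=cv2.resize(p[130:250,280:490],None,fx=3.5,fy=3.5,interpolation=cv2.INTER_CUBIC);cv2.imwrite('pics/g0.png',c)
s=np.load('side0.npz');c=cv2.resize(s['p'][80:220,220:360],None,fx=4,fy=4,interpolation=cv2.INTER_CUBIC);cv2.imwrite('pics/sw0.png',c)
for uv in [(100,212),(152,206),(188,196),(228,189),(120,175),(155,271),(205,266),(300,250),(250,200),(400,205),(400,170)]:
    print(uv,C[uv[1],uv[0]].round(4))
E
```

```text
(100, 212) [0.478  0.3319 0.1276]
(152, 206) [0.4886 0.2428 0.1058]
(188, 196) [0.5073 0.1773 0.094 ]
(228, 189) [0.5173 0.0983 0.1201]
(120, 175) [0.4367 0.0103 1.0498]
(155, 271) [0.3656 0.241  0.0927]
(205, 266) [0.3733 0.1462 0.0939]
(300, 250) [ 0.3967 -0.0398 -0.0007]
(250, 200) [0.5031 0.0632 0.0094]
(400, 205) [ 0.4877 -0.2518  0.0034]
(400, 170) [ 0.5613 -0.2532  0.0055]
```

View pics/w0.png

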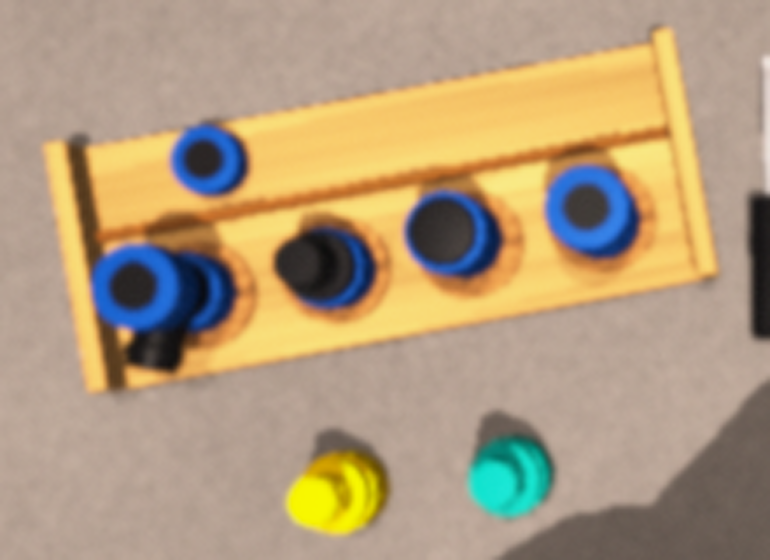

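View pics/g0.png

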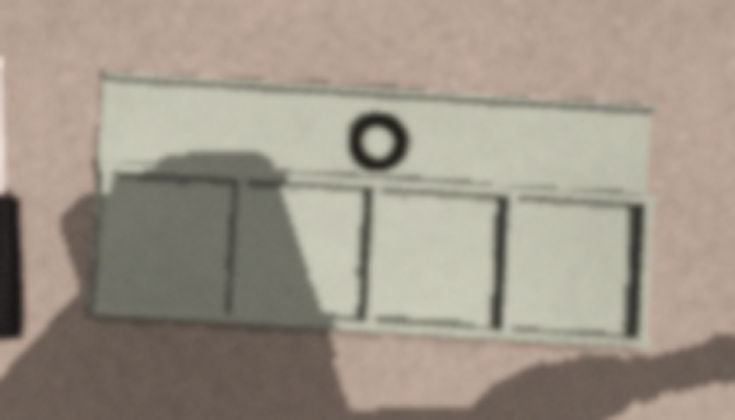

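View pics/sw0.png

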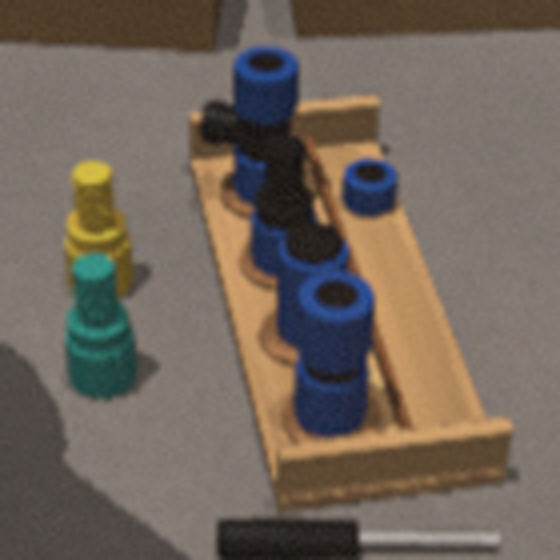

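Run:
```python
from h import *
z=np.load('top0.npz');p,d=z['p'],z['d'];m=camera_model('top');C=cloud(m,d)
# depth-free: project circle silhouettes; fit by masks from height
for n,uv,h,r in [('tee',(100,212),.127,23),('adapter',(150,206),.115,13.5),('plug',(188,196),.089,23),('plugcap',(188,196),.097,19),('coup',(228,189),.119,23)]:
    P=C[max(0,uv[1]-30):uv[1]+30,uv[0]-30:uv[0]+30].reshape(-1,3)
    c0=plane(m,[uv],h)[0]
    mk=(abs(P[:,2]-h)<.006)&(np.hypot(*(P[:,:2]-c0[:2]).T)<.035)
    Q=P[mk];cc,rr=cv2.minEnclosingCircle(Q[:,:2].astype(np.float32)*1000)
    print(n,mk.sum(),Q.mean(0).round(4),np.round(cc,1),round(rr,1),r)
# blue mask blobs
hsv=cv2.cvtColor(p,cv2.COLOR_BGR2HSV)
# rack corners
def cor(n,pts,off,s,zz):
    uv=np.array(pts)/s+np.array(off)-0.35*0
    X=plane(m,uv,zz);print(n,X.round(4).tolist());return X
g=cor('grey',[(102,72),(652,108),(645,347),(93,316)],(280,130),3.5,.006)
g2=cor('greywalls: bay back-left, back-right, front-right, front-left',[(103,175),(655,200),(645,347),(93,316)],(280,130),3.5,.024)
w=cor('wood cheek tops outer',[(45,145),(95,392),(716,275),(668,30)],(60,130),3.5,.050)
print(np.degrees(np.arctan2(*(w[0]-w[3])[:2][::1])),np.degrees(np.arctan2(*(g2[0]-g2[1])[:2])),np.degrees(np.arctan2(*(g2[3]-g2[2])[:2])))
o=get_obs();print(R.from_rotvec(o['orientation']).as_matrix().round(3),o['time'])
```

```text
tee 489 [0.4794 0.3357 0.1259] [480.1 336. ] 23.5 23
adapter 159 [0.4916 0.2544 0.1135] [491.6 254.6] 13.2 13.5
plug 234 [0.5072 0.1792 0.09  ] [508.4 181.3] 23.1 23
plugcap 306 [0.5083 0.1808 0.0957] [507.2 180. ] 20.8 19
coup 462 [0.5182 0.1002 0.1182] [518.1 100.6] 22.9 23
grey [[0.6056, -0.0627, 0.006], [0.578, -0.3924, 0.006], [0.4348, -0.3835, 0.006], [0.4588, -0.0545, 0.006]]
greywalls: bay back-left, back-right, front-right, front-left [[0.5415, -0.0609, 0.024], [0.5212, -0.3855, 0.024], [0.4348, -0.3767, 0.024], [0.4584, -0.0534, 0.024]]
wood cheek tops outer [[0.5631, 0.4119, 0.05], [0.4225, 0.384, 0.05], [0.4828, 0.0321, 0.05], [0.6246, 0.0575, 0.05]]
-9.83860191869986 3.5895611468377098 4.171188269144041
[[ 0.383 -0.924 -0.   ]
 [-0.924 -0.383  0.001]
 [-0.001 -0.    -1.   ]] 0.1
```

```bash
cat >> h.py <<'E'
def yaw_of(o):
    M=R.from_rotvec(o['orientation']).as_matrix();return np.degrees(np.arctan2(M[1,0],M[0,0]))
def go(x,y,z,yaw,quiet=False):
    """tool-axis totals: turn first, then shift"""
    o=get_obs();M=R.from_rotvec(o['orientation']).as_matrix()
    T=np.array([[np.cos(yaw*np.pi/180),np.sin(yaw*np.pi/180),0],[np.sin(yaw*np.pi/180),-np.cos(yaw*np.pi/180),0],[0,0,-1.]]) # columns
    w=R.from_matrix(M.T@T).as_rotvec();t=T.T@(np.array([x,y,z])-o['tcp_pos'])
    print('t=%.1f'%o['time'],'at',o['tcp_pos'].round(4),'yaw %.2f'%yaw_of(o),'| turn',w.round(4),'shift(after turn, mm)',(t*1e3).round(1),'F',o['force'].round(1),'open %.4f'%o['opening'])
E
cat > ov.py <<'E'
from h import *
def rk(pose,pts):
    x,y,th=pose;c,s=np.cos(th),np.sin(th);pts=np.array(pts,float)
    return np.c_[x+c*pts[:,0]-s*pts[:,1],y+s*pts[:,0]+c*pts[:,1],pts[:,2]]
def draw(p,m,pose,h=.024,s=3):
    p=cv2.resize(p,None,fx=s,fy=s)
    for yb in(.12,.04,-.04,-.12):
        q=[(-.0375,yb-.0375,h),(.0375,yb-.0375,h),(.0375,yb+.0375,h),(-.0375,yb+.0375,h)]
        uv=proj(m,rk(pose,q))*s+(s-1)/2
        cv2.polylines(p,[uv.round().astype(int)],True,(0,0,255),1)
    return p
E
python3 - <<'E'
from ov import *
pose=(.489,-.2191,np.radians(-3.9))
a=draw(np.load('top0.npz')['p'],camera_model('top'),pose,s=4)[130*4:250*4,290*4:480*4]
b=draw(np.load('side0.npz')['p'],camera_model('side'),pose,s=4)[220*4:390*4,255*4:360*4]
cv2.imwrite('pics/ova.png',a);cv2.imwrite('pics/ovb.png',b[:600]);print(a.shape,b.shape)
go(.518,.1006,.256,9.5)
E
```

```text
(480, 760, 3) (680, 420, 3)
t=0.1 at [ 0.2392 -0.5771  0.2558] yaw -67.50 | turn [-8.0000e-04  8.0000e-04 -1.3438e+00] shift(after turn, mm) [ 3.869e+02 -6.224e+02 -2.000e-01] F [-0.2  0.5  0.7] open 0.0854
```

View pics/ova.png

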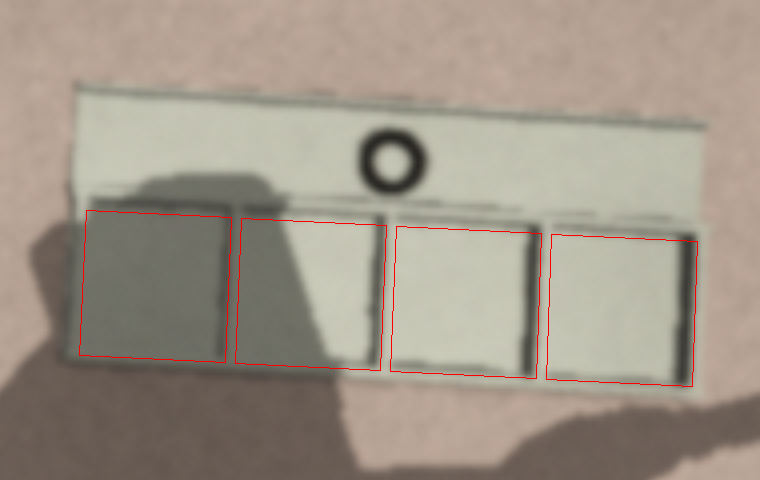

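View pics/ovb.png

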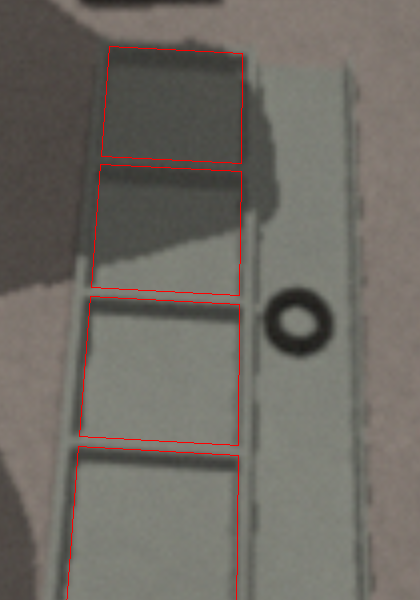

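Candidates in the top picture:
- blue/bored coupling at (228,189)
- flat black capped plug at (188,196)
- slim-spigot black/blue adapter at (152,206)
- tee with branch at (100,212)
- spare nut at (120,175), not part of the job
- yellow (155,271) and turquoise (205,266) adapter look-alikes, not part of the job
- blue fittings in the boxes at the top, not part of the job

The crops confirm the row, left to right: tee, adapter, plug, coupling. Grey rack pictures: the overlaid bay outlines fit both views to about 1–2 mm. I start with the coupling.

Call:
{"fn": "apply_moves", "kwargs": {"plan": [{"wz":-0.134,"jaw":1},{"wz":-0.134,"jaw":1},{"wz":-0.134,"jaw":1},{"wz":-0.134,"jaw":1},{"wz":-0.134,"jaw":1},{"wz":-0.134,"jaw":1},{"wz":-0.134,"jaw":1},{"wz":-0.134,"jaw":1},{"wz":-0.134,"jaw":1},{"wz":-0.134,"jaw":1}]}}

```text
$.plan[0]: bad value
```

Call:
{"fn": "apply_moves", "kwargs": {"plan": [{"tx":0.015,"ty":-0.025,"jaw":1},{"tx":0.022,"ty":-0.036,"jaw":1},{"tx":0.022,"ty":-0.036,"jaw":1},{"tx":0.022,"ty":-0.036,"jaw":1},{"tx":0.022,"ty":-0.036,"jaw":1},{"tx":0.022,"ty":-0.036,"jaw":1},{"tx":0.022,"ty":-0.036,"jaw":1},{"tx":0.022,"ty":-0.036,"jaw":1},{"tx":0.022,"ty":-0.036,"jaw":1},{"tx":0.022,"ty":-0.036,"jaw":1}]}}

```text
$.plan[0]: bad value
```

```bash
python3 -c "
from h import *
go(.518,.1006,.256,9.5)"
```

```text
t=0.1 at [ 0.2392 -0.5771  0.2558] yaw -67.50 | turn [-8.0000e-04  8.0000e-04 -1.3438e+00] shift(after turn, mm) [ 3.869e+02 -6.224e+02 -2.000e-01] F [-0.2  0.5  0.7] open 0.0854
```

All keys are probably required.

Call:
{"fn": "apply_moves", "kwargs": {"plan": [{"tx":0,"ty":0,"tz":0,"wx":0,"wy":0,"wz":-0.134,"jaw":1},{"tx":0,"ty":0,"tz":0,"wx":0,"wy":0,"wz":-0.134,"jaw":1},{"tx":0,"ty":0,"tz":0,"wx":0,"wy":0,"wz":-0.134,"jaw":1},{"tx":0,"ty":0,"tz":0,"wx":0,"wy":0,"wz":-0.134,"jaw":1},{"tx":0,"ty":0,"tz":0,"wx":0,"wy":0,"wz":-0.134,"jaw":1},{"tx":0,"ty":0,"tz":0,"wx":0,"wy":0,"wz":-0.134,"jaw":1},{"tx":0,"ty":0,"tz":0,"wx":0,"wy":0,"wz":-0.134,"jaw":1},{"tx":0,"ty":0,"tz":0,"wx":0,"wy":0,"wz":-0.134,"jaw":1},{"tx":0,"ty":0,"tz":0,"wx":0,"wy":0,"wz":-0.134,"jaw":1},{"tx":0,"ty":0,"tz":0,"wx":0,"wy":0,"wz":-0.134,"jaw":1}]}}

```text
time: 1.1
tcp_pos: [0.2392, -0.5772, 0.2559]
orientation: [-3.13, -0.263, 0.0]
force: [-0.7, -0.3, -0.8]
opening: 0.0856
```

Call:
{"fn": "apply_moves", "kwargs": {"plan": [{"tx":0.02,"ty":-0.034,"tz":0,"wx":0,"wy":0,"wz":0,"jaw":1},{"tx":0.025,"ty":-0.04,"tz":0,"wx":0,"wy":0,"wz":0,"jaw":1},{"tx":0.025,"ty":-0.04,"tz":0,"wx":0,"wy":0,"wz":0,"jaw":1},{"tx":0.025,"ty":-0.04,"tz":0,"wx":0,"wy":0,"wz":0,"jaw":1},{"tx":0.025,"ty":-0.04,"tz":0,"wx":0,"wy":0,"wz":0,"jaw":1},{"tx":0.025,"ty":-0.04,"tz":0,"wx":0,"wy":0,"wz":0,"jaw":1},{"tx":0.025,"ty":-0.04,"tz":0,"wx":0,"wy":0,"wz":0,"jaw":1},{"tx":0.025,"ty":-0.04,"tz":0,"wx":0,"wy":0,"wz":0,"jaw":1},{"tx":0.025,"ty":-0.04,"tz":0,"wx":0,"wy":0,"wz":0,"jaw":1},{"tx":0.025,"ty":-0.04,"tz":0,"wx":0,"wy":0,"wz":0,"jaw":1},{"tx":0.025,"ty":-0.04,"tz":0,"wx":0,"wy":0,"wz":0,"jaw":1},{"tx":0.025,"ty":-0.04,"tz":0,"wx":0,"wy":0,"wz":0,"jaw":1}]}}

```text
time: 2.3
tcp_pos: [0.4542, -0.0601, 0.2563]
orientation: [3.131, 0.254, -0.0]
force: [1.3, -1.9, 1.2]
opening: 0.0853
```

Run:
```python
from h import *
go(.518,.1006,.256,9.5)
m=camera_model('wrist');p,d=camera('wrist');cv2.imwrite('pics/wr0.png',p);np.savez('wr0.npz',p=p,d=d,**m)
```

```text
t=2.3 at [ 0.4542 -0.0601  0.2563] yaw 9.28 | turn [ 0.      0.0001 -0.0039] shift(after turn, mm) [  89.4 -148.     0.3] F [ 1.3 -1.9  1.2] open 0.0853
```

View pics/wr0.png

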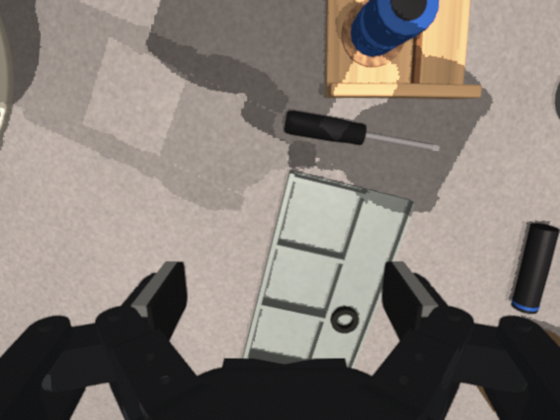

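The wrist picture shows the grey rack at its middle (bays 300–330, 210–330), the coupling at the top (400,15), and the screwdriver between the racks.

Call:
{"fn": "apply_moves", "kwargs": {"plan": [{"tx":0.018,"ty":-0.03,"tz":0,"wx":0,"wy":0,"wz":0,"jaw":1},{"tx":0.018,"ty":-0.03,"tz":0,"wx":0,"wy":0,"wz":0,"jaw":1},{"tx":0.018,"ty":-0.03,"tz":0,"wx":0,"wy":0,"wz":0,"jaw":1},{"tx":0.018,"ty":-0.03,"tz":0,"wx":0,"wy":0,"wz":0,"jaw":1},{"tx":0.018,"ty":-0.028,"tz":0,"wx":0,"wy":0,"wz":0,"jaw":1},{"tx":0,"ty":0,"tz":0,"wx":0,"wy":0,"wz":0,"jaw":1}]}}

```text
time: 2.95
tcp_pos: [0.5199, 0.1015, 0.256]
orientation: [-3.13, -0.258, -0.001]
force: [0.7, -0.2, 0.2]
opening: 0.0852
```

Run:
```python
from h import *
go(.518,.1006,.256,9.5)
m=camera_model('wrist');p,d=camera('wrist');cv2.imwrite('pics/wr1.png',p);np.savez('wr1.npz',p=p,d=d,**m)
print(proj(m,[(.5182,.1006,.119),(.508,.1807,.097),(.4916,.2546,.115),(.480,.336,.127)]).round(1))
```

```text
t=3.0 at [0.5199 0.1015 0.256 ] yaw 9.44 | turn [-0.0007 -0.0005 -0.0011] shift(after turn, mm) [-2.1  0.6 -0. ] F [ 0.7 -0.2  0.2] open 0.0852
[[ 279.7  203.8]
 [ 283.5   98.2]
 [ 277.5  -13.8]
 [ 279.8 -150.2]]
```

View pics/wr1.png

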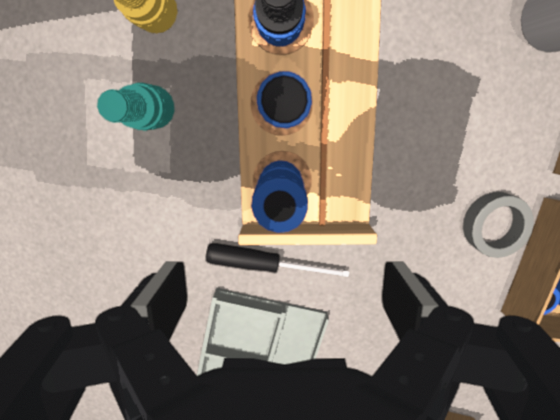

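Projected coupling top (280,204) and plug top (283,98) match the picture, so both measurements agree. Descending.

Call:
{"fn": "apply_moves", "kwargs": {"plan": [{"tx":-0.002,"ty":0.001,"tz":0.02,"wx":0,"wy":0,"wz":0,"jaw":1},{"tx":0,"ty":0,"tz":0.03,"wx":0,"wy":0,"wz":0,"jaw":1},{"tx":0,"ty":0,"tz":0.03,"wx":0,"wy":0,"wz":0,"jaw":1},{"tx":0,"ty":0,"tz":0.03,"wx":0,"wy":0,"wz":0,"jaw":1},{"tx":0,"ty":0,"tz":0.025,"wx":0,"wy":0,"wz":0,"jaw":1},{"tx":0,"ty":0,"tz":0.019,"wx":0,"wy":0,"wz":0,"jaw":1},{"tx":0,"ty":0,"tz":0,"wx":0,"wy":0,"wz":0,"jaw":1},{"tx":0,"ty":0,"tz":0,"wx":0,"wy":0,"wz":0,"jaw":1}]}}

```text
time: 3.8
tcp_pos: [0.5169, 0.0967, 0.1026]
orientation: [3.131, 0.253, -0.001]
force: [-0.2, 1.0, 0.2]
opening: 0.0853
```

Call:
{"fn": "apply_moves", "kwargs": {"plan": [{"tx":0,"ty":0,"tz":0,"wx":0,"wy":0,"wz":0,"jaw":0},{"tx":0,"ty":0,"tz":0,"wx":0,"wy":0,"wz":0,"jaw":0},{"tx":0,"ty":0,"tz":0,"wx":0,"wy":0,"wz":0,"jaw":0},{"tx":0,"ty":0,"tz":0,"wx":0,"wy":0,"wz":0,"jaw":0},{"tx":0,"ty":0,"tz":0,"wx":0,"wy":0,"wz":0,"jaw":0},{"tx":0,"ty":0,"tz":0,"wx":0,"wy":0,"wz":0,"jaw":0}]}}

```text
time: 4.4
tcp_pos: [0.5174, 0.0973, 0.1032]
orientation: [3.131, 0.255, 0.002]
force: [-2.9, -1.0, 10.9]
opening: 0.0451
```

Run:
```python
from h import *
go(.518,.1006,.102,9.5)
```

```text
t=4.4 at [0.5174 0.0973 0.1032] yaw 9.30 | turn [ 0.0002 -0.0014 -0.0036] shift(after turn, mm) [ 1.1 -3.2  1.2] F [-2.9 -1.  10.9] open 0.0451
```

Call:
{"fn": "apply_moves", "kwargs": {"plan": [{"tx":0,"ty":0,"tz":-0.01,"wx":0,"wy":0,"wz":0,"jaw":0},{"tx":0,"ty":0,"tz":-0.02,"wx":0,"wy":0,"wz":0,"jaw":0},{"tx":0,"ty":0,"tz":-0.03,"wx":0,"wy":0,"wz":0,"jaw":0},{"tx":0,"ty":0,"tz":-0.03,"wx":0,"wy":0,"wz":0,"jaw":0},{"tx":0,"ty":0,"tz":-0.03,"wx":0,"wy":0,"wz":0,"jaw":0},{"tx":0,"ty":0,"tz":-0.02,"wx":0,"wy":0,"wz":0.06,"jaw":0},{"tx":0,"ty":0,"tz":0,"wx":0,"wy":0,"wz":0.09,"jaw":0},{"tx":0,"ty":0,"tz":0,"wx":0,"wy":0,"wz":0.08,"jaw":0},{"tx":0,"ty":0,"tz":0,"wx":0,"wy":0,"wz":0,"jaw":0}]}}

```text
time: 5.3
tcp_pos: [0.5169, 0.0973, 0.2431]
orientation: [-3.14, 0.109, -0.001]
force: [-0.1, -0.7, -0.5]
opening: 0.0449
```

Run:
```python
from h import *
go(.498,-.102,.240,-3.9)
p,d=camera('side');cv2.imwrite('pics/s1.png',cv2.resize(p[0:330,180:420],None,fx=1.8,fy=1.8))
```

```text
t=5.3 at [0.5169 0.0973 0.2431] yaw -3.98 | turn [-0.0001 -0.0008 -0.0013] shift(after turn, mm) [ -5.3 200.1   3.1] F [-0.1 -0.7 -0.5] open 0.0449
```

View pics/s1.png

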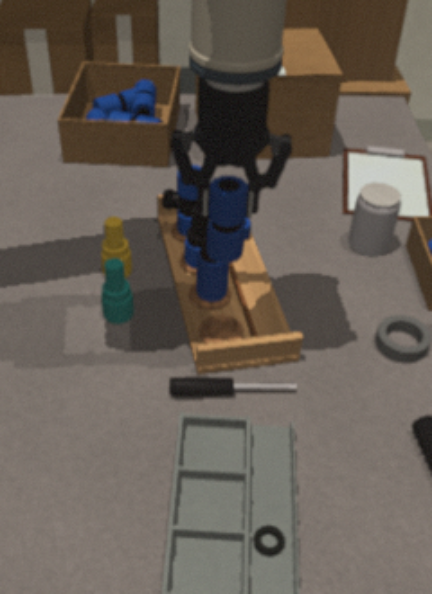

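Coupling is held upright, pad empty. Moving over the leftmost bay.

Call:
{"fn": "apply_moves", "kwargs": {"plan": [{"tx":0,"ty":0.015,"tz":0,"wx":0,"wy":0,"wz":0,"jaw":0},{"tx":-0.001,"ty":0.03,"tz":0,"wx":0,"wy":0,"wz":0,"jaw":0},{"tx":-0.001,"ty":0.035,"tz":0,"wx":0,"wy":0,"wz":0,"jaw":0},{"tx":-0.001,"ty":0.035,"tz":0,"wx":0,"wy":0,"wz":0,"jaw":0},{"tx":-0.001,"ty":0.035,"tz":0,"wx":0,"wy":0,"wz":0,"jaw":0},{"tx":-0.001,"ty":0.03,"tz":0,"wx":0,"wy":0,"wz":0,"jaw":0},{"tx":0,"ty":0.02,"tz":0,"wx":0,"wy":0,"wz":0,"jaw":0},{"tx":0,"ty":0,"tz":0,"wx":0,"wy":0,"wz":0,"jaw":0},{"tx":0,"ty":0,"tz":0,"wx":0,"wy":0,"wz":0,"jaw":0}]}}

```text
time: 6.25
tcp_pos: [0.4981, -0.1026, 0.2423]
orientation: [-3.14, 0.107, 0.0]
force: [0.5, 0.0, 0.1]
opening: 0.045
```

Run:
```python
from ov import *
go(.498,-.102,.0917,-3.9)
m=camera_model('wrist');p,d=camera('wrist');cv2.imwrite('pics/wr2.png',draw(p,m,(.490,-.219,np.radians(-3.9)),s=1))
```

```text
t=6.2 at [ 0.4981 -0.1026  0.2423] yaw -3.90 | turn [-0.0001  0.0003  0.    ] shift(after turn, mm) [-1.000e-01 -6.000e-01  1.506e+02] F [0.5 0.  0.1] open 0.0450
```

View pics/wr2.png

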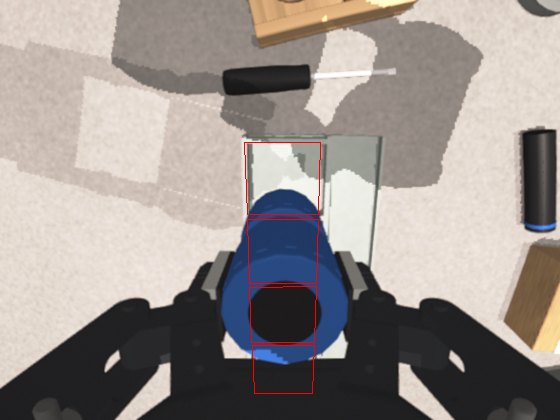

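Overlaid bay edges match the rack in the wrist view, and the coupling hangs upright over the bay. Lowering.

Call:
{"fn": "apply_moves", "kwargs": {"plan": [{"tx":0,"ty":0,"tz":0.02,"wx":0,"wy":0,"wz":0,"jaw":0},{"tx":0,"ty":0,"tz":0.03,"wx":0,"wy":0,"wz":0,"jaw":0},{"tx":0,"ty":0,"tz":0.03,"wx":0,"wy":0,"wz":0,"jaw":0},{"tx":0,"ty":0,"tz":0.03,"wx":0,"wy":0,"wz":0,"jaw":0},{"tx":0,"ty":0,"tz":0.02,"wx":0,"wy":0,"wz":0,"jaw":0},{"tx":0,"ty":0,"tz":0.012,"wx":0,"wy":0,"wz":0,"jaw":0},{"tx":0,"ty":0,"tz":0.006,"wx":0,"wy":0,"wz":0,"jaw":0},{"tx":0,"ty":0,"tz":0.002,"wx":0,"wy":0,"wz":0,"jaw":0},{"tx":0,"ty":0,"tz":0,"wx":0,"wy":0,"wz":0,"jaw":0},{"tx":0,"ty":0,"tz":0,"wx":0,"wy":0,"wz":0,"jaw":0}]}}

```text
time: 7.3
tcp_pos: [0.4989, -0.102, 0.093]
orientation: [3.139, -0.107, 0.002]
force: [0.1, -0.1, -1.4]
opening: 0.0452
```

Call:
{"fn": "apply_moves", "kwargs": {"plan": [{"tx":0,"ty":0,"tz":0.001,"wx":0,"wy":0,"wz":0,"jaw":0},{"tx":0,"ty":0,"tz":0.001,"wx":0,"wy":0,"wz":0,"jaw":0},{"tx":0,"ty":0,"tz":0,"wx":0,"wy":0,"wz":0,"jaw":0}]}}

```text
time: 7.6
tcp_pos: [0.4985, -0.102, 0.0904]
orientation: [3.14, -0.107, 0.0]
force: [-0.1, -0.4, -1.0]
opening: 0.0451
```

Call:
{"fn": "apply_moves", "kwargs": {"plan": [{"tx":0,"ty":0,"tz":0.001,"wx":0,"wy":0,"wz":0,"jaw":0},{"tx":0,"ty":0,"tz":0,"wx":0,"wy":0,"wz":0,"jaw":0}]}}

```text
time: 7.8
tcp_pos: [0.4985, -0.102, 0.0902]
orientation: [3.14, -0.107, 0.001]
force: [-5.6, 0.8, 21.4]
opening: 0.045
```

Contact with the floor. Releasing.

Call:
{"fn": "apply_moves", "kwargs": {"plan": [{"tx":0,"ty":0,"tz":0,"wx":0,"wy":0,"wz":0,"jaw":0.7},{"tx":0,"ty":0,"tz":0,"wx":0,"wy":0,"wz":0,"jaw":1},{"tx":0,"ty":0,"tz":0,"wx":0,"wy":0,"wz":0,"jaw":1},{"tx":0,"ty":0,"tz":0,"wx":0,"wy":0,"wz":0,"jaw":1},{"tx":0,"ty":0,"tz":0,"wx":0,"wy":0,"wz":0,"jaw":1},{"tx":0,"ty":0,"tz":0,"wx":0,"wy":0,"wz":0,"jaw":1}]}}

```text
time: 8.4
tcp_pos: [0.4985, -0.102, 0.0892]
orientation: [-3.14, 0.107, 0.0]
force: [0.5, -0.6, -0.0]
opening: 0.0854
```

Call:
{"fn": "apply_moves", "kwargs": {"plan": [{"tx":0,"ty":0,"tz":-0.015,"wx":0,"wy":0,"wz":0,"jaw":1},{"tx":0,"ty":0,"tz":-0.03,"wx":0,"wy":0,"wz":0,"jaw":1},{"tx":0,"ty":0,"tz":-0.035,"wx":0,"wy":0,"wz":0,"jaw":1},{"tx":0,"ty":0,"tz":-0.035,"wx":0,"wy":0,"wz":-0.06,"jaw":1},{"tx":0,"ty":0,"tz":-0.02,"wx":0,"wy":0,"wz":-0.09,"jaw":1},{"tx":0,"ty":0,"tz":0,"wx":0,"wy":0,"wz":-0.08,"jaw":1},{"tx":0,"ty":0,"tz":0,"wx":0,"wy":0,"wz":0,"jaw":1}]}}

```text
time: 9.1
tcp_pos: [0.4986, -0.102, 0.2248]
orientation: [3.131, 0.257, 0.002]
force: [-0.0, 0.3, -0.3]
opening: 0.0854
```

Run:
```python
from ov import *
go(.508,.1807,.225,9.3)
p,d=camera('side');cv2.imwrite('pics/s2.png',cv2.resize(p[80:400,200:380],None,fx=1.8,fy=1.8))
```

```text
t=9.1 at [ 0.4986 -0.102   0.2248] yaw 9.37 | turn [ 0.0005 -0.001   0.0012] shift(after turn, mm) [ 5.490e+01 -2.775e+02 -2.000e-01] F [-0.   0.3 -0.3] open 0.0854
```

View pics/s2.png

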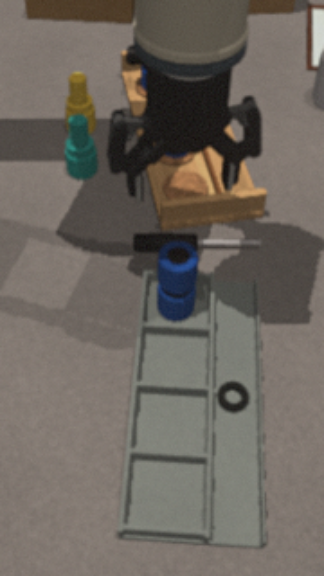

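Coupling stands upright in the leftmost bay at (177,290) in this crop. Next: plug.

Call:
{"fn": "apply_moves", "kwargs": {"plan": [{"tx":0.004,"ty":-0.02,"tz":0,"wx":0,"wy":0,"wz":0,"jaw":1},{"tx":0.007,"ty":-0.035,"tz":0,"wx":0,"wy":0,"wz":0,"jaw":1},{"tx":0.008,"ty":-0.04,"tz":0,"wx":0,"wy":0,"wz":0,"jaw":1},{"tx":0.008,"ty":-0.04,"tz":0,"wx":0,"wy":0,"wz":0,"jaw":1},{"tx":0.008,"ty":-0.04,"tz":0,"wx":0,"wy":0,"wz":0,"jaw":1},{"tx":0.008,"ty":-0.04,"tz":0,"wx":0,"wy":0,"wz":0,"jaw":1},{"tx":0.008,"ty":-0.04,"tz":0,"wx":0,"wy":0,"wz":0,"jaw":1},{"tx":0.004,"ty":-0.022,"tz":0,"wx":0,"wy":0,"wz":0,"jaw":1},{"tx":0,"ty":0,"tz":0,"wx":0,"wy":0,"wz":0,"jaw":1},{"tx":0,"ty":0,"tz":0,"wx":0,"wy":0,"wz":0,"jaw":1}]}}

```text
time: 10.15
tcp_pos: [0.5076, 0.1804, 0.2235]
orientation: [3.131, 0.253, -0.002]
force: [1.3, -0.8, 0.3]
opening: 0.0849
```

Run:
```python
from h import *
go(.508,.1807,.079,9.3)
m=camera_model('wrist');p,d=camera('wrist');cv2.imwrite('pics/wr3.png',p)
print(proj(m,[(.508,.1807,.097),(.4916,.2546,.115),(.480,.336,.127)]).round(1))
```

```text
t=10.2 at [0.5076 0.1804 0.2235] yaw 9.24 | turn [ 0.0003  0.0015 -0.001 ] shift(after turn, mm) [  0.4  -0.2 144.5] F [ 1.3 -0.8  0.3] open 0.0849
[[282.8 206.2]
 [275.9 101.7]
 [277.4 -45.9]]
```

View pics/wr3.png

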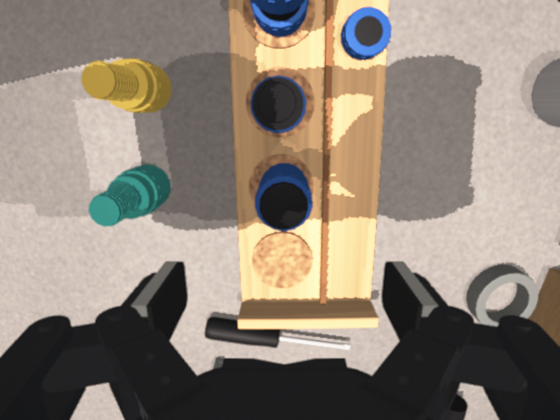

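Run:
```python
import cv2
p=cv2.imread('pics/wr3.png');cv2.imwrite('pics/wr3c.png',cv2.resize(p[0:250,220:400],None,fx=2.4,fy=2.4,interpolation=cv2.INTER_CUBIC))
```

```text
(no output)
```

View pics/wr3c.png

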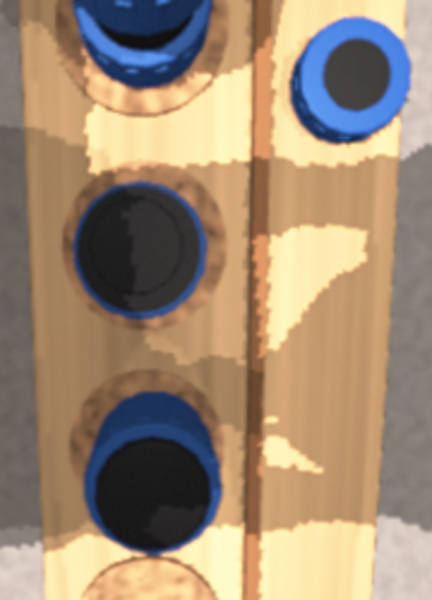

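Plug (flat black cap) at (284,204) below the hand. Adapter with its spigot, seen end-on, at (277,104). Descending on the plug.

Call:
{"fn": "apply_moves", "kwargs": {"plan": [{"tx":0,"ty":0,"tz":0.02,"wx":0,"wy":0,"wz":0,"jaw":1},{"tx":0,"ty":0,"tz":0.03,"wx":0,"wy":0,"wz":0,"jaw":1},{"tx":0,"ty":0,"tz":0.03,"wx":0,"wy":0,"wz":0,"jaw":1},{"tx":0,"ty":0,"tz":0.03,"wx":0,"wy":0,"wz":0,"jaw":1},{"tx":0,"ty":0,"tz":0.02,"wx":0,"wy":0,"wz":0,"jaw":1},{"tx":0,"ty":0,"tz":0.015,"wx":0,"wy":0,"wz":0,"jaw":1},{"tx":0,"ty":0,"tz":0,"wx":0,"wy":0,"wz":0,"jaw":1},{"tx":0,"ty":0,"tz":0,"wx":0,"wy":0,"wz":0,"jaw":1}]}}

```text
time: 11.0
tcp_pos: [0.5082, 0.1795, 0.0795]
orientation: [3.131, 0.252, -0.001]
force: [-0.5, -1.1, -0.5]
opening: 0.0854
```

Call:
{"fn": "apply_moves", "kwargs": {"plan": [{"tx":0,"ty":0,"tz":0,"wx":0,"wy":0,"wz":0,"jaw":0},{"tx":0,"ty":0,"tz":0,"wx":0,"wy":0,"wz":0,"jaw":0},{"tx":0,"ty":0,"tz":0,"wx":0,"wy":0,"wz":0,"jaw":0},{"tx":0,"ty":0,"tz":0,"wx":0,"wy":0,"wz":0,"jaw":0},{"tx":0,"ty":0,"tz":0,"wx":0,"wy":0,"wz":0,"jaw":0},{"tx":0,"ty":0,"tz":0,"wx":0,"wy":0,"wz":0,"jaw":0}]}}

```text
time: 11.6
tcp_pos: [0.5084, 0.1803, 0.0802]
orientation: [-3.131, -0.254, -0.002]
force: [-2.5, -1.2, 11.2]
opening: 0.0448
```

Call:
{"fn": "apply_moves", "kwargs": {"plan": [{"tx":0,"ty":0,"tz":-0.01,"wx":0,"wy":0,"wz":0,"jaw":0},{"tx":0,"ty":0,"tz":-0.02,"wx":0,"wy":0,"wz":0,"jaw":0},{"tx":0,"ty":0,"tz":-0.03,"wx":0,"wy":0,"wz":0,"jaw":0},{"tx":0,"ty":0,"tz":-0.03,"wx":0,"wy":0,"wz":0,"jaw":0},{"tx":0,"ty":0,"tz":-0.03,"wx":0,"wy":0,"wz":0,"jaw":0},{"tx":0,"ty":0,"tz":-0.03,"wx":0,"wy":0,"wz":0.06,"jaw":0},{"tx":0,"ty":0,"tz":-0.015,"wx":0,"wy":0,"wz":0.09,"jaw":0},{"tx":0,"ty":0,"tz":0,"wx":0,"wy":0,"wz":0.08,"jaw":0},{"tx":0,"ty":0,"tz":0,"wx":0,"wy":0,"wz":0,"jaw":0}]}}

```text
time: 12.5
tcp_pos: [0.5081, 0.1803, 0.2454]
orientation: [-3.139, 0.109, -0.002]
force: [-0.3, 1.6, -0.3]
opening: 0.0443
```

Run:
```python
from h import *
go(.4927,-.179,.0685,-3.9)
```

```text
t=12.5 at [0.5081 0.1803 0.2454] yaw -3.98 | turn [-0.0004 -0.0014 -0.0014] shift(after turn, mm) [  9.1 359.5 176.9] F [-0.3  1.6 -0.3] open 0.0443
```

Call:
{"fn": "apply_moves", "kwargs": {"plan": [{"tx":0,"ty":0.02,"tz":0,"wx":0,"wy":0,"wz":0,"jaw":0},{"tx":0.001,"ty":0.035,"tz":0,"wx":0,"wy":0,"wz":0,"jaw":0},{"tx":0.001,"ty":0.04,"tz":0,"wx":0,"wy":0,"wz":0,"jaw":0},{"tx":0.001,"ty":0.04,"tz":0,"wx":0,"wy":0,"wz":0,"jaw":0},{"tx":0.001,"ty":0.04,"tz":0,"wx":0,"wy":0,"wz":0,"jaw":0},{"tx":0.001,"ty":0.04,"tz":0,"wx":0,"wy":0,"wz":0,"jaw":0},{"tx":0.001,"ty":0.04,"tz":0,"wx":0,"wy":0,"wz":0,"jaw":0},{"tx":0.001,"ty":0.04,"tz":0,"wx":0,"wy":0,"wz":0,"jaw":0},{"tx":0.001,"ty":0.04,"tz":0,"wx":0,"wy":0,"wz":0,"jaw":0},{"tx":0.001,"ty":0.025,"tz":0,"wx":0,"wy":0,"wz":0,"jaw":0},{"tx":0,"ty":0,"tz":0,"wx":0,"wy":0,"wz":0,"jaw":0},{"tx":0,"ty":0,"tz":0,"wx":0,"wy":0,"wz":0,"jaw":0}]}}

```text
time: 13.7
tcp_pos: [0.4922, -0.1795, 0.2441]
orientation: [-3.139, 0.106, 0.001]
force: [0.5, -0.2, -0.4]
opening: 0.0448
```

Run:
```python
from ov import *
go(.4927,-.179,.0685,-3.9)
m=camera_model('wrist');p,d=camera('wrist');cv2.imwrite('pics/wr4.png',draw(p,m,(.490,-.219,np.radians(-3.9)),s=1))
```

```text
t=13.7 at [ 0.4922 -0.1795  0.2441] yaw -3.86 | turn [-0.0005  0.0007  0.0007] shift(after turn, mm) [  0.4  -0.6 175.6] F [ 0.5 -0.2 -0.4] open 0.0448
```

View pics/wr4.png

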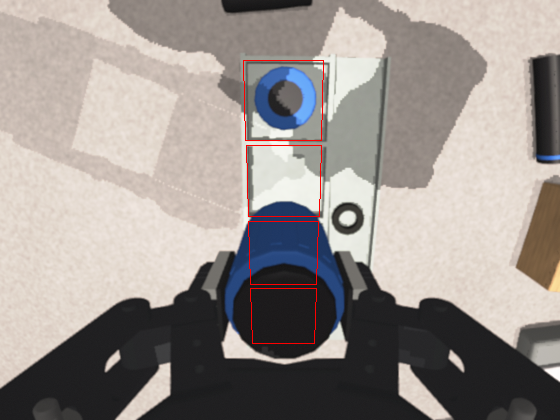

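Coupling stands centred in the leftmost bay (285,97); the plug hangs over the second bay. Lowering.

Call:
{"fn": "apply_moves", "kwargs": {"plan": [{"tx":0.001,"ty":0,"tz":0.02,"wx":0,"wy":0,"wz":0,"jaw":0},{"tx":0,"ty":0,"tz":0.03,"wx":0,"wy":0,"wz":0,"jaw":0},{"tx":0,"ty":0,"tz":0.03,"wx":0,"wy":0,"wz":0,"jaw":0},{"tx":0,"ty":0,"tz":0.03,"wx":0,"wy":0,"wz":0,"jaw":0},{"tx":0,"ty":0,"tz":0.025,"wx":0,"wy":0,"wz":0,"jaw":0},{"tx":0,"ty":0,"tz":0.02,"wx":0,"wy":0,"wz":0,"jaw":0},{"tx":0,"ty":0,"tz":0.012,"wx":0,"wy":0,"wz":0,"jaw":0},{"tx":0,"ty":0,"tz":0.006,"wx":0,"wy":0,"wz":0,"jaw":0},{"tx":0,"ty":0,"tz":0.001,"wx":0,"wy":0,"wz":0,"jaw":0},{"tx":0,"ty":0,"tz":0,"wx":0,"wy":0,"wz":0,"jaw":0},{"tx":0,"ty":0,"tz":0,"wx":0,"wy":0,"wz":0,"jaw":0}]}}

```text
time: 14.85
tcp_pos: [0.494, -0.1797, 0.0711]
orientation: [3.139, -0.106, 0.002]
force: [0.8, 0.8, -0.5]
opening: 0.0446
```

Call:
{"fn": "apply_moves", "kwargs": {"plan": [{"tx":0,"ty":0,"tz":0.001,"wx":0,"wy":0,"wz":0,"jaw":0},{"tx":0,"ty":0,"tz":0.001,"wx":0,"wy":0,"wz":0,"jaw":0},{"tx":0,"ty":0,"tz":0,"wx":0,"wy":0,"wz":0,"jaw":0}]}}

```text
time: 15.15
tcp_pos: [0.4936, -0.1796, 0.0684]
orientation: [3.14, -0.107, 0.0]
force: [-0.2, 0.2, -0.1]
opening: 0.0447
```

Call:
{"fn": "apply_moves", "kwargs": {"plan": [{"tx":0,"ty":0,"tz":0.001,"wx":0,"wy":0,"wz":0,"jaw":0},{"tx":0,"ty":0,"tz":0,"wx":0,"wy":0,"wz":0,"jaw":0}]}}

```text
time: 15.35
tcp_pos: [0.4936, -0.1796, 0.0673]
orientation: [3.14, -0.107, 0.0]
force: [0.2, -0.1, -0.2]
opening: 0.0446
```

Call:
{"fn": "apply_moves", "kwargs": {"plan": [{"tx":0,"ty":0,"tz":0.001,"wx":0,"wy":0,"wz":0,"jaw":0},{"tx":0,"ty":0,"tz":0,"wx":0,"wy":0,"wz":0,"jaw":0}]}}

```text
time: 15.55
tcp_pos: [0.4937, -0.1796, 0.0672]
orientation: [3.139, -0.107, 0.001]
force: [-4.5, 1.3, 23.1]
opening: 0.045
```

Contact. Release and retreat, turning back to the wood rack yaw.

Call:
{"fn": "apply_moves", "kwargs": {"plan": [{"tx":0,"ty":0,"tz":0,"wx":0,"wy":0,"wz":0,"jaw":0.7},{"tx":0,"ty":0,"tz":0,"wx":0,"wy":0,"wz":0,"jaw":1},{"tx":0,"ty":0,"tz":0,"wx":0,"wy":0,"wz":0,"jaw":1},{"tx":0,"ty":0,"tz":0,"wx":0,"wy":0,"wz":0,"jaw":1},{"tx":0,"ty":0,"tz":0,"wx":0,"wy":0,"wz":0,"jaw":1},{"tx":0,"ty":0,"tz":0,"wx":0,"wy":0,"wz":0,"jaw":1}]}}

```text
time: 16.15
tcp_pos: [0.4936, -0.1796, 0.0662]
orientation: [-3.14, 0.107, 0.0]
force: [-0.4, 1.0, 0.5]
opening: 0.0856
```

Call:
{"fn": "apply_moves", "kwargs": {"plan": [{"tx":0,"ty":0,"tz":-0.015,"wx":0,"wy":0,"wz":0,"jaw":1},{"tx":0,"ty":0,"tz":-0.03,"wx":0,"wy":0,"wz":0,"jaw":1},{"tx":0,"ty":0,"tz":-0.035,"wx":0,"wy":0,"wz":0,"jaw":1},{"tx":0,"ty":0,"tz":-0.035,"wx":0,"wy":0,"wz":0,"jaw":1},{"tx":0,"ty":0,"tz":-0.035,"wx":0,"wy":0,"wz":-0.06,"jaw":1},{"tx":0,"ty":0,"tz":-0.02,"wx":0,"wy":0,"wz":-0.09,"jaw":1},{"tx":0,"ty":0,"tz":0,"wx":0,"wy":0,"wz":-0.08,"jaw":1},{"tx":0,"ty":0,"tz":0,"wx":0,"wy":0,"wz":0,"jaw":1}]}}

```text
time: 16.95
tcp_pos: [0.4937, -0.1796, 0.2368]
orientation: [3.13, 0.257, 0.002]
force: [0.8, 0.2, -0.6]
opening: 0.085
```

Run:
```python
from ov import *
go(.4918,.2546,.235,9.3)
p,d=camera('side');cv2.imwrite('pics/s3.png',cv2.resize(p[80:400,200:380],None,fx=1.8,fy=1.8))
```

```text
t=16.9 at [ 0.4937 -0.1796  0.2368] yaw 9.37 | turn [ 0.0007 -0.001   0.0013] shift(after turn, mm) [  68.3 -428.8    1.8] F [ 0.8  0.2 -0.6] open 0.0850
```

View pics/s3.png

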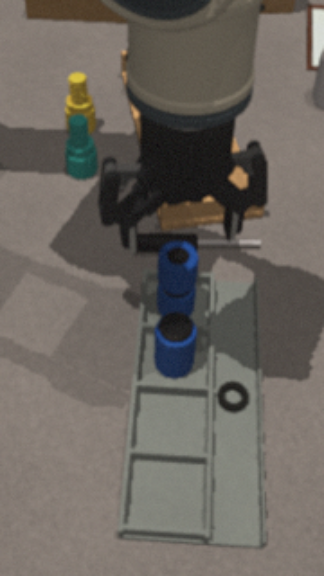

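Plug stands upright in the second bay (175,345). Next: adapter.

Call:
{"fn": "apply_moves", "kwargs": {"plan": [{"tx":0.003,"ty":-0.02,"tz":0,"wx":0,"wy":0,"wz":0,"jaw":1},{"tx":0.006,"ty":-0.035,"tz":0,"wx":0,"wy":0,"wz":0,"jaw":1},{"tx":0.006,"ty":-0.04,"tz":0,"wx":0,"wy":0,"wz":0,"jaw":1},{"tx":0.006,"ty":-0.04,"tz":0,"wx":0,"wy":0,"wz":0,"jaw":1},{"tx":0.006,"ty":-0.04,"tz":0,"wx":0,"wy":0,"wz":0,"jaw":1},{"tx":0.006,"ty":-0.04,"tz":0,"wx":0,"wy":0,"wz":0,"jaw":1},{"tx":0.006,"ty":-0.04,"tz":0,"wx":0,"wy":0,"wz":0,"jaw":1},{"tx":0.006,"ty":-0.04,"tz":0,"wx":0,"wy":0,"wz":0,"jaw":1},{"tx":0.006,"ty":-0.04,"tz":0,"wx":0,"wy":0,"wz":0,"jaw":1},{"tx":0.006,"ty":-0.04,"tz":0,"wx":0,"wy":0,"wz":0,"jaw":1},{"tx":0.006,"ty":-0.04,"tz":0,"wx":0,"wy":0,"wz":0,"jaw":1},{"tx":0.005,"ty":-0.014,"tz":0,"wx":0,"wy":0,"wz":0,"jaw":1}]}}

```text
time: 18.2
tcp_pos: [0.4906, 0.2578, 0.2355]
orientation: [-3.131, -0.254, 0.002]
force: [-0.8, -1.1, 0.6]
opening: 0.0855
```

Call:
{"fn": "apply_moves", "kwargs": {"plan": [{"tx":0,"ty":0,"tz":0,"wx":0,"wy":0,"wz":0,"jaw":1},{"tx":0,"ty":0,"tz":0,"wx":0,"wy":0,"wz":0,"jaw":1}]}}

```text
time: 18.4
tcp_pos: [0.4913, 0.2541, 0.2357]
orientation: [3.131, 0.253, -0.002]
force: [-0.3, -0.5, 0.1]
opening: 0.0855
```

Run:
```python
from h import *
go(.4918,.2546,.103,9.3)
m=camera_model('wrist');p,d=camera('wrist');cv2.imwrite('pics/wr5.png',p)
print(proj(m,[(.4918,.2546,.115),(.480,.336,.127)]).round(1))
```

```text
t=18.4 at [0.4913 0.2541 0.2357] yaw 9.23 | turn [ 0.0006  0.0012 -0.0011] shift(after turn, mm) [  0.6  -0.4 132.7] F [-0.3 -0.5  0.1] open 0.0855
[[283.  208. ]
 [285.   90.6]]
```

View pics/wr5.png

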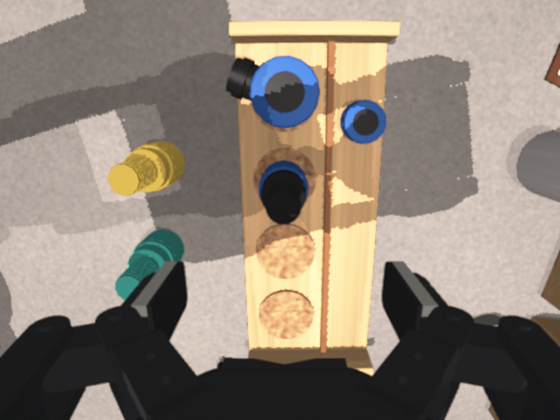

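Spigot top at (283,205) matches the prediction (283,208); tee at (283,92). Descending on the adapter.

Call:
{"fn": "apply_moves", "kwargs": {"plan": [{"tx":0.001,"ty":0,"tz":0.02,"wx":0,"wy":0,"wz":0,"jaw":1},{"tx":0,"ty":0,"tz":0.03,"wx":0,"wy":0,"wz":0,"jaw":1},{"tx":0,"ty":0,"tz":0.03,"wx":0,"wy":0,"wz":0,"jaw":1},{"tx":0,"ty":0,"tz":0.025,"wx":0,"wy":0,"wz":0,"jaw":1},{"tx":0,"ty":0,"tz":0.017,"wx":0,"wy":0,"wz":0,"jaw":1},{"tx":0,"ty":0,"tz":0.01,"wx":0,"wy":0,"wz":0,"jaw":1},{"tx":0,"ty":0,"tz":0,"wx":0,"wy":0,"wz":0,"jaw":1},{"tx":0,"ty":0,"tz":0,"wx":0,"wy":0,"wz":0,"jaw":1}]}}

```text
time: 19.25
tcp_pos: [0.4929, 0.2545, 0.1049]
orientation: [-3.131, -0.253, -0.001]
force: [0.8, 0.8, -0.0]
opening: 0.0857
```

Call:
{"fn": "apply_moves", "kwargs": {"plan": [{"tx":0,"ty":0,"tz":0,"wx":0,"wy":0,"wz":0,"jaw":0},{"tx":0,"ty":0,"tz":0,"wx":0,"wy":0,"wz":0,"jaw":0},{"tx":0,"ty":0,"tz":0,"wx":0,"wy":0,"wz":0,"jaw":0},{"tx":0,"ty":0,"tz":0,"wx":0,"wy":0,"wz":0,"jaw":0},{"tx":0,"ty":0,"tz":0,"wx":0,"wy":0,"wz":0,"jaw":0},{"tx":0,"ty":0,"tz":0,"wx":0,"wy":0,"wz":0,"jaw":0},{"tx":0,"ty":0,"tz":0,"wx":0,"wy":0,"wz":0,"jaw":0}]}}

```text
time: 19.95
tcp_pos: [0.4926, 0.255, 0.1045]
orientation: [-3.131, -0.254, -0.0]
force: [-1.1, -0.1, 5.1]
opening: 0.0244
```

Call:
{"fn": "apply_moves", "kwargs": {"plan": [{"tx":0,"ty":0,"tz":-0.01,"wx":0,"wy":0,"wz":0,"jaw":0},{"tx":0,"ty":0,"tz":-0.02,"wx":0,"wy":0,"wz":0,"jaw":0},{"tx":0,"ty":0,"tz":-0.03,"wx":0,"wy":0,"wz":0,"jaw":0},{"tx":0,"ty":0,"tz":-0.03,"wx":0,"wy":0,"wz":0,"jaw":0},{"tx":0,"ty":0,"tz":-0.03,"wx":0,"wy":0,"wz":0,"jaw":0},{"tx":0,"ty":0,"tz":-0.02,"wx":0,"wy":0,"wz":0.06,"jaw":0},{"tx":0,"ty":0,"tz":-0.01,"wx":0,"wy":0,"wz":0.09,"jaw":0},{"tx":0,"ty":0,"tz":0,"wx":0,"wy":0,"wz":0.08,"jaw":0},{"tx":0,"ty":0,"tz":0,"wx":0,"wy":0,"wz":0,"jaw":0}]}}

```text
time: 20.85
tcp_pos: [0.4925, 0.2549, 0.2551]
orientation: [-3.139, 0.109, -0.001]
force: [0.4, 0.5, -0.6]
opening: 0.0242
```

Run:
```python
from h import *
go(.4873,-.259,.0925,-3.9)
p,d=camera('side');cv2.imwrite('pics/s4.png',cv2.resize(p[0:330,180:420],None,fx=1.8,fy=1.8))
```

```text
t=20.9 at [0.4925 0.2549 0.2551] yaw -3.98 | turn [-0.0003 -0.0007 -0.0014] shift(after turn, mm) [ 29.8 513.1 162.6] F [ 0.4  0.5 -0.6] open 0.0242
```

View pics/s4.png

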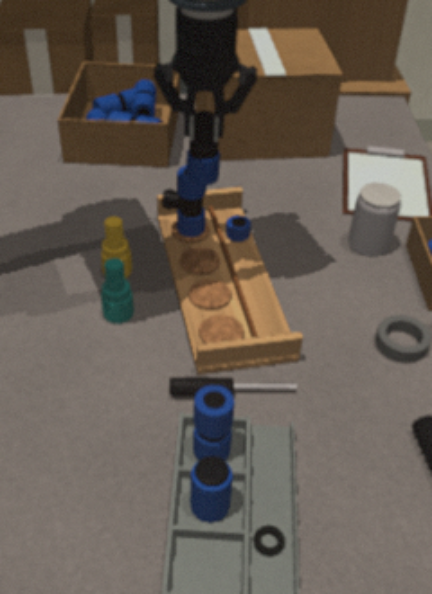

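Adapter is held upright. Carrying it over.

Call:
{"fn": "apply_moves", "kwargs": {"plan": [{"tx":0.001,"ty":0.02,"tz":0,"wx":0,"wy":0,"wz":0,"jaw":0},{"tx":0.002,"ty":0.035,"tz":0,"wx":0,"wy":0,"wz":0,"jaw":0},{"tx":0.002,"ty":0.04,"tz":0,"wx":0,"wy":0,"wz":0,"jaw":0},{"tx":0.002,"ty":0.04,"tz":0,"wx":0,"wy":0,"wz":0,"jaw":0},{"tx":0.003,"ty":0.04,"tz":0,"wx":0,"wy":0,"wz":0,"jaw":0},{"tx":0.003,"ty":0.04,"tz":0,"wx":0,"wy":0,"wz":0,"jaw":0},{"tx":0.003,"ty":0.04,"tz":0,"wx":0,"wy":0,"wz":0,"jaw":0},{"tx":0.003,"ty":0.04,"tz":0,"wx":0,"wy":0,"wz":0,"jaw":0},{"tx":0.002,"ty":0.04,"tz":0,"wx":0,"wy":0,"wz":0,"jaw":0},{"tx":0.002,"ty":0.04,"tz":0,"wx":0,"wy":0,"wz":0,"jaw":0},{"tx":0.002,"ty":0.04,"tz":0,"wx":0,"wy":0,"wz":0,"jaw":0},{"tx":0.002,"ty":0.04,"tz":0,"wx":0,"wy":0,"wz":0,"jaw":0}]}}

```text
time: 22.1
tcp_pos: [0.488, -0.2024, 0.2542]
orientation: [-3.14, 0.102, 0.001]
force: [0.6, 0.4, -1.0]
opening: 0.0247
```

Call:
{"fn": "apply_moves", "kwargs": {"plan": [{"tx":0.002,"ty":0.038,"tz":0,"wx":0,"wy":0,"wz":0,"jaw":0},{"tx":0.001,"ty":0.02,"tz":0,"wx":0,"wy":0,"wz":0,"jaw":0},{"tx":0,"ty":0,"tz":0,"wx":0,"wy":0,"wz":0,"jaw":0},{"tx":0,"ty":0,"tz":0,"wx":0,"wy":0,"wz":0,"jaw":0}]}}

```text
time: 22.5
tcp_pos: [0.4872, -0.2588, 0.254]
orientation: [-3.139, 0.105, 0.001]
force: [0.1, 0.3, -0.9]
opening: 0.0246
```

Run:
```python
from ov import *
go(.4883,-.259,.0925,-3.9)
m=camera_model('wrist');p,d=camera('wrist');cv2.imwrite('pics/wr6.png',draw(p,m,(.491,-.219,np.radians(-3.9)),s=1))
```

```text
t=22.5 at [ 0.4872 -0.2588  0.254 ] yaw -3.85 | turn [-0.0006  0.0008  0.0009] shift(after turn, mm) [1.100e+00 1.000e-01 1.615e+02] F [ 0.1  0.3 -0.9] open 0.0246
```

View pics/wr6.png

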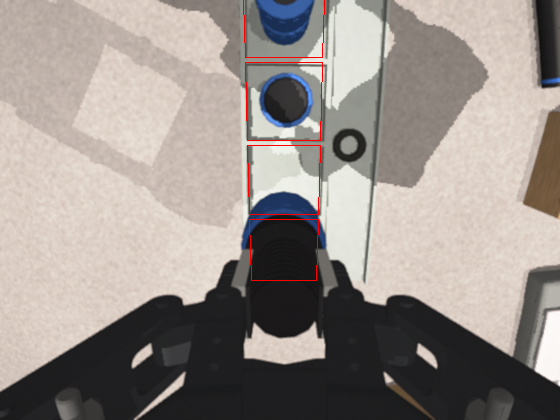

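Call:
{"fn": "apply_moves", "kwargs": {"plan": [{"tx":0.001,"ty":0,"tz":0.02,"wx":0,"wy":0,"wz":0,"jaw":0},{"tx":0,"ty":0,"tz":0.03,"wx":0,"wy":0,"wz":0,"jaw":0},{"tx":0,"ty":0,"tz":0.03,"wx":0,"wy":0,"wz":0,"jaw":0},{"tx":0,"ty":0,"tz":0.03,"wx":0,"wy":0,"wz":0,"jaw":0},{"tx":0,"ty":0,"tz":0.02,"wx":0,"wy":0,"wz":0,"jaw":0},{"tx":0,"ty":0,"tz":0.015,"wx":0,"wy":0,"wz":0,"jaw":0},{"tx":0,"ty":0,"tz":0.01,"wx":0,"wy":0,"wz":0,"jaw":0},{"tx":0,"ty":0,"tz":0.004,"wx":0,"wy":0,"wz":0,"jaw":0},{"tx":0,"ty":0,"tz":0,"wx":0,"wy":0,"wz":0,"jaw":0},{"tx":0,"ty":0,"tz":0,"wx":0,"wy":0,"wz":0,"jaw":0}]}}

```text
time: 23.55
tcp_pos: [0.4889, -0.259, 0.0959]
orientation: [3.139, -0.106, 0.001]
force: [0.3, 0.4, -1.0]
opening: 0.025
```

Call:
{"fn": "apply_moves", "kwargs": {"plan": [{"tx":0,"ty":0,"tz":0.001,"wx":0,"wy":0,"wz":0,"jaw":0},{"tx":0,"ty":0,"tz":0.001,"wx":0,"wy":0,"wz":0,"jaw":0},{"tx":0,"ty":0,"tz":0,"wx":0,"wy":0,"wz":0,"jaw":0}]}}

```text
time: 23.85
tcp_pos: [0.4886, -0.259, 0.0934]
orientation: [3.14, -0.107, 0.0]
force: [-0.1, 0.6, -0.7]
opening: 0.0245
```

Call:
{"fn": "apply_moves", "kwargs": {"plan": [{"tx":0,"ty":0,"tz":0.001,"wx":0,"wy":0,"wz":0,"jaw":0},{"tx":0,"ty":0,"tz":0,"wx":0,"wy":0,"wz":0,"jaw":0}]}}

```text
time: 24.05
tcp_pos: [0.4885, -0.259, 0.0922]
orientation: [-3.14, 0.107, 0.0]
force: [-0.7, -0.7, -1.4]
opening: 0.0246
```

Call:
{"fn": "apply_moves", "kwargs": {"plan": [{"tx":0,"ty":0,"tz":0.0005,"wx":0,"wy":0,"wz":0,"jaw":0},{"tx":0,"ty":0,"tz":0,"wx":0,"wy":0,"wz":0,"jaw":0}]}}

```text
time: 24.25
tcp_pos: [0.4886, -0.259, 0.0917]
orientation: [-3.14, 0.107, 0.0]
force: [0.2, 0.9, -1.3]
opening: 0.0249
```

Call:
{"fn": "apply_moves", "kwargs": {"plan": [{"tx":0,"ty":0,"tz":0.0005,"wx":0,"wy":0,"wz":0,"jaw":0},{"tx":0,"ty":0,"tz":0,"wx":0,"wy":0,"wz":0,"jaw":0}]}}

```text
time: 24.45
tcp_pos: [0.4886, -0.259, 0.0915]
orientation: [3.14, -0.107, 0.0]
force: [-1.3, -0.3, 3.6]
opening: 0.025
```

Light contact. Release and retreat.

Call:
{"fn": "apply_moves", "kwargs": {"plan": [{"tx":0,"ty":0,"tz":0,"wx":0,"wy":0,"wz":0,"jaw":0.6},{"tx":0,"ty":0,"tz":0,"wx":0,"wy":0,"wz":0,"jaw":1},{"tx":0,"ty":0,"tz":0,"wx":0,"wy":0,"wz":0,"jaw":1},{"tx":0,"ty":0,"tz":0,"wx":0,"wy":0,"wz":0,"jaw":1},{"tx":0,"ty":0,"tz":0,"wx":0,"wy":0,"wz":0,"jaw":1},{"tx":0,"ty":0,"tz":0,"wx":0,"wy":0,"wz":0,"jaw":1},{"tx":0,"ty":0,"tz":0,"wx":0,"wy":0,"wz":0,"jaw":1}]}}

```text
time: 25.15
tcp_pos: [0.4886, -0.259, 0.0913]
orientation: [3.14, -0.107, -0.0]
force: [-0.2, 0.2, -0.0]
opening: 0.0855
```

Call:
{"fn": "apply_moves", "kwargs": {"plan": [{"tx":0,"ty":0,"tz":-0.015,"wx":0,"wy":0,"wz":0,"jaw":1},{"tx":0,"ty":0,"tz":-0.03,"wx":0,"wy":0,"wz":0,"jaw":1},{"tx":0,"ty":0,"tz":-0.035,"wx":0,"wy":0,"wz":0,"jaw":1},{"tx":0,"ty":0,"tz":-0.035,"wx":0,"wy":0,"wz":0,"jaw":1},{"tx":0,"ty":0,"tz":-0.025,"wx":0,"wy":0,"wz":-0.06,"jaw":1},{"tx":0,"ty":0,"tz":-0.015,"wx":0,"wy":0,"wz":-0.09,"jaw":1},{"tx":0,"ty":0,"tz":0,"wx":0,"wy":0,"wz":-0.08,"jaw":1},{"tx":0,"ty":0,"tz":0,"wx":0,"wy":0,"wz":0,"jaw":1}]}}

```text
time: 25.95
tcp_pos: [0.4886, -0.259, 0.2467]
orientation: [3.131, 0.257, 0.001]
force: [-0.4, 0.3, 0.4]
opening: 0.0855
```

Run:
```python
from ov import *
go(.480,.336,.247,9.3)
p,d=camera('side');cv2.imwrite('pics/s5.png',cv2.resize(p[80:400,200:380],None,fx=1.8,fy=1.8))
```

```text
t=25.9 at [ 0.4886 -0.259   0.2467] yaw 9.37 | turn [ 0.0006 -0.0007  0.0013] shift(after turn, mm) [ 8.760e+01 -5.886e+02 -3.000e-01] F [-0.4  0.3  0.4] open 0.0855
```

View pics/s5.png

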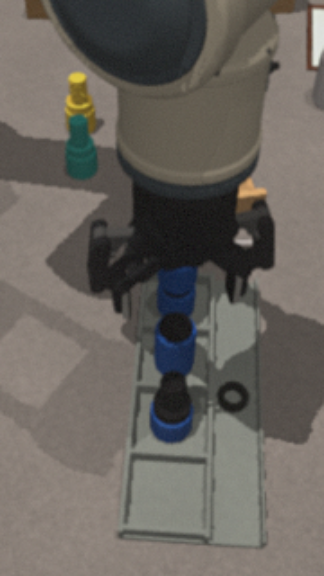

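Adapter stands upright in the third bay (172,410). Next: tee.

Call:
{"fn": "apply_moves", "kwargs": {"plan": [{"tx":0.003,"ty":-0.02,"tz":0,"wx":0,"wy":0,"wz":0,"jaw":1},{"tx":0.005,"ty":-0.035,"tz":0,"wx":0,"wy":0,"wz":0,"jaw":1},{"tx":0.006,"ty":-0.042,"tz":0,"wx":0,"wy":0,"wz":0,"jaw":1},{"tx":0.006,"ty":-0.042,"tz":0,"wx":0,"wy":0,"wz":0,"jaw":1},{"tx":0.006,"ty":-0.042,"tz":0,"wx":0,"wy":0,"wz":0,"jaw":1},{"tx":0.006,"ty":-0.042,"tz":0,"wx":0,"wy":0,"wz":0,"jaw":1},{"tx":0.006,"ty":-0.042,"tz":0,"wx":0,"wy":0,"wz":0,"jaw":1},{"tx":0.006,"ty":-0.042,"tz":0,"wx":0,"wy":0,"wz":0,"jaw":1},{"tx":0.006,"ty":-0.042,"tz":0,"wx":0,"wy":0,"wz":0,"jaw":1},{"tx":0.006,"ty":-0.042,"tz":0,"wx":0,"wy":0,"wz":0,"jaw":1},{"tx":0.006,"ty":-0.042,"tz":0,"wx":0,"wy":0,"wz":0,"jaw":1},{"tx":0.006,"ty":-0.042,"tz":0,"wx":0,"wy":0,"wz":0,"jaw":1}]}}

```text
time: 27.2
tcp_pos: [0.4785, 0.2225, 0.2458]
orientation: [3.131, 0.25, -0.001]
force: [0.4, -1.0, 0.1]
opening: 0.0855
```

Call:
{"fn": "apply_moves", "kwargs": {"plan": [{"tx":0.006,"ty":-0.042,"tz":0,"wx":0,"wy":0,"wz":0,"jaw":1},{"tx":0.006,"ty":-0.04,"tz":0,"wx":0,"wy":0,"wz":0,"jaw":1},{"tx":0.005,"ty":-0.021,"tz":0,"wx":0,"wy":0,"wz":0,"jaw":1},{"tx":0.002,"ty":-0.01,"tz":0,"wx":0,"wy":0,"wz":0,"jaw":1},{"tx":0,"ty":0,"tz":0,"wx":0,"wy":0,"wz":0,"jaw":1},{"tx":0,"ty":0,"tz":0,"wx":0,"wy":0,"wz":0,"jaw":1}]}}

```text
time: 27.8
tcp_pos: [0.4795, 0.3344, 0.2459]
orientation: [3.131, 0.252, -0.001]
force: [-0.1, -0.1, -0.2]
opening: 0.0853
```

Run:
```python
from h import *
go(.480,.336,.112,9.3)
m=camera_model('wrist');p,d=camera('wrist');cv2.imwrite('pics/wr7.png',p)
print(proj(m,[(.480,.336,.127)]).round(1))
```

```text
t=27.8 at [0.4795 0.3344 0.2459] yaw 9.22 | turn [ 0.0006  0.0008 -0.0015] shift(after turn, mm) [  0.8  -1.5 133.9] F [-0.1 -0.1 -0.2] open 0.0853
[[283.2 207.3]]
```

View pics/wr7.png

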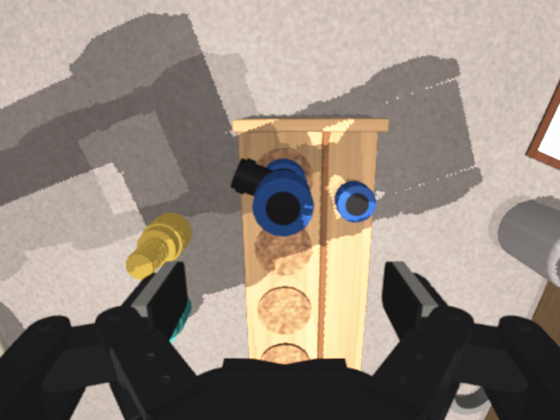

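Upper nut centre at (283,205) matches (283,207); the branch points left (towards the robot), with the spare nut at (355,202) to be left alone. Descending so the tips stay above the branch.

Call:
{"fn": "apply_moves", "kwargs": {"plan": [{"tx":0.001,"ty":-0.001,"tz":0.02,"wx":0,"wy":0,"wz":0,"jaw":1},{"tx":0,"ty":0,"tz":0.03,"wx":0,"wy":0,"wz":0,"jaw":1},{"tx":0,"ty":0,"tz":0.03,"wx":0,"wy":0,"wz":0,"jaw":1},{"tx":0,"ty":0,"tz":0.025,"wx":0,"wy":0,"wz":0,"jaw":1},{"tx":0,"ty":0,"tz":0.015,"wx":0,"wy":0,"wz":0,"jaw":1},{"tx":0,"ty":0,"tz":0.01,"wx":0,"wy":0,"wz":0,"jaw":1},{"tx":0,"ty":0,"tz":0,"wx":0,"wy":0,"wz":0,"jaw":1},{"tx":0,"ty":0,"tz":0,"wx":0,"wy":0,"wz":0,"jaw":1}]}}

```text
time: 28.65
tcp_pos: [0.4808, 0.3362, 0.1169]
orientation: [-3.131, -0.253, -0.001]
force: [1.3, 0.1, 1.0]
opening: 0.0859
```

Call:
{"fn": "apply_moves", "kwargs": {"plan": [{"tx":0,"ty":0,"tz":0,"wx":0,"wy":0,"wz":0,"jaw":0},{"tx":0,"ty":0,"tz":0,"wx":0,"wy":0,"wz":0,"jaw":0},{"tx":0,"ty":0,"tz":0,"wx":0,"wy":0,"wz":0,"jaw":0},{"tx":0,"ty":0,"tz":0,"wx":0,"wy":0,"wz":0,"jaw":0},{"tx":0,"ty":0,"tz":0,"wx":0,"wy":0,"wz":0,"jaw":0},{"tx":0,"ty":0,"tz":0,"wx":0,"wy":0,"wz":0,"jaw":0}]}}

```text
time: 29.25
tcp_pos: [0.4805, 0.3367, 0.117]
orientation: [-3.131, -0.254, -0.001]
force: [-3.0, -1.0, 8.6]
opening: 0.0448
```

Call:
{"fn": "apply_moves", "kwargs": {"plan": [{"tx":0,"ty":0,"tz":-0.01,"wx":0,"wy":0,"wz":0,"jaw":0},{"tx":0,"ty":0,"tz":-0.02,"wx":0,"wy":0,"wz":0,"jaw":0},{"tx":0,"ty":0,"tz":-0.03,"wx":0,"wy":0,"wz":0,"jaw":0},{"tx":0,"ty":0,"tz":-0.03,"wx":0,"wy":0,"wz":0,"jaw":0},{"tx":0,"ty":0,"tz":-0.03,"wx":0,"wy":0,"wz":0,"jaw":0},{"tx":0,"ty":0,"tz":-0.02,"wx":0,"wy":0,"wz":0.06,"jaw":0},{"tx":0,"ty":0,"tz":-0.01,"wx":0,"wy":0,"wz":0.09,"jaw":0},{"tx":0,"ty":0,"tz":0,"wx":0,"wy":0,"wz":0.08,"jaw":0},{"tx":0,"ty":0,"tz":0,"wx":0,"wy":0,"wz":0,"jaw":0}]}}

```text
time: 30.15
tcp_pos: [0.4804, 0.3365, 0.2672]
orientation: [-3.139, 0.109, -0.001]
force: [-0.6, -1.0, -2.3]
opening: 0.0445
```

Run:
```python
from h import *
go(.483,-.339,.1035,-3.9)
p,d=camera('side');cv2.imwrite('pics/s6.png',cv2.resize(p[0:330,180:420],None,fx=1.8,fy=1.8))
```

```text
t=30.1 at [0.4804 0.3365 0.2672] yaw -3.98 | turn [-0.0006 -0.0009 -0.0014] shift(after turn, mm) [ 48.5 673.8 163.7] F [-0.6 -1.  -2.3] open 0.0445
```

View pics/s6.png

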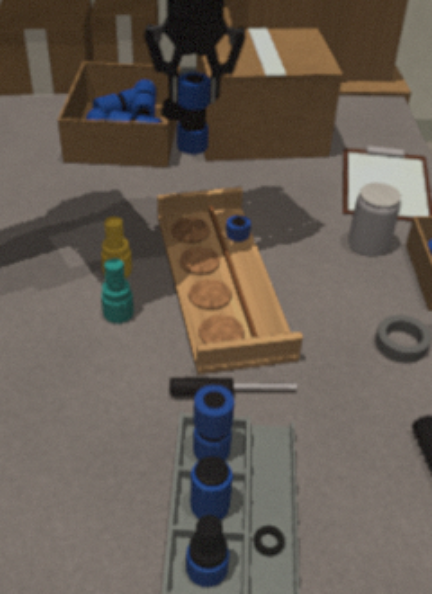

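Tee is held upright. Carrying it over to the rightmost bay.

Call:
{"fn": "apply_moves", "kwargs": {"plan": [{"tx":0.001,"ty":0.02,"tz":0,"wx":0,"wy":0,"wz":0,"jaw":0},{"tx":0.003,"ty":0.035,"tz":0,"wx":0,"wy":0,"wz":0,"jaw":0},{"tx":0.003,"ty":0.04,"tz":0,"wx":0,"wy":0,"wz":0,"jaw":0},{"tx":0.003,"ty":0.04,"tz":0,"wx":0,"wy":0,"wz":0,"jaw":0},{"tx":0.003,"ty":0.04,"tz":0,"wx":0,"wy":0,"wz":0,"jaw":0},{"tx":0.003,"ty":0.04,"tz":0,"wx":0,"wy":0,"wz":0,"jaw":0},{"tx":0.003,"ty":0.04,"tz":0,"wx":0,"wy":0,"wz":0,"jaw":0},{"tx":0.003,"ty":0.04,"tz":0,"wx":0,"wy":0,"wz":0,"jaw":0},{"tx":0.003,"ty":0.04,"tz":0,"wx":0,"wy":0,"wz":0,"jaw":0},{"tx":0.003,"ty":0.04,"tz":0,"wx":0,"wy":0,"wz":0,"jaw":0},{"tx":0.003,"ty":0.04,"tz":0,"wx":0,"wy":0,"wz":0,"jaw":0},{"tx":0.003,"ty":0.04,"tz":0,"wx":0,"wy":0,"wz":0,"jaw":0}]}}

```text
time: 31.4
tcp_pos: [0.483, -0.1213, 0.2663]
orientation: [-3.14, 0.102, 0.0]
force: [0.6, 0.5, -1.4]
opening: 0.0448
```

Call:
{"fn": "apply_moves", "kwargs": {"plan": [{"tx":0.003,"ty":0.04,"tz":0,"wx":0,"wy":0,"wz":0,"jaw":0},{"tx":0.003,"ty":0.04,"tz":0,"wx":0,"wy":0,"wz":0,"jaw":0},{"tx":0.003,"ty":0.04,"tz":0,"wx":0,"wy":0,"wz":0,"jaw":0},{"tx":0.002,"ty":0.04,"tz":0,"wx":0,"wy":0,"wz":0,"jaw":0},{"tx":0.002,"ty":0.035,"tz":0,"wx":0,"wy":0,"wz":0,"jaw":0},{"tx":0.001,"ty":0.024,"tz":0,"wx":0,"wy":0,"wz":0,"jaw":0},{"tx":0,"ty":0,"tz":0,"wx":0,"wy":0,"wz":0,"jaw":0},{"tx":0,"ty":0,"tz":0,"wx":0,"wy":0,"wz":0,"jaw":0}]}}

```text
time: 32.2
tcp_pos: [0.4822, -0.3392, 0.2659]
orientation: [-3.139, 0.105, 0.001]
force: [-0.4, -0.0, -1.3]
opening: 0.045
```

Run:
```python
from ov import *
go(.483,-.339,.1035,-3.9)
m=camera_model('wrist');p,d=camera('wrist');cv2.imwrite('pics/wr8.png',draw(p,m,(.491,-.219,np.radians(-3.9)),s=1))
```

```text
t=32.2 at [ 0.4822 -0.3392  0.2659] yaw -3.84 | turn [-0.0008  0.0007  0.001 ] shift(after turn, mm) [  0.8  -0.2 162.4] F [-0.4 -0.  -1.3] open 0.0450
```

View pics/wr8.png

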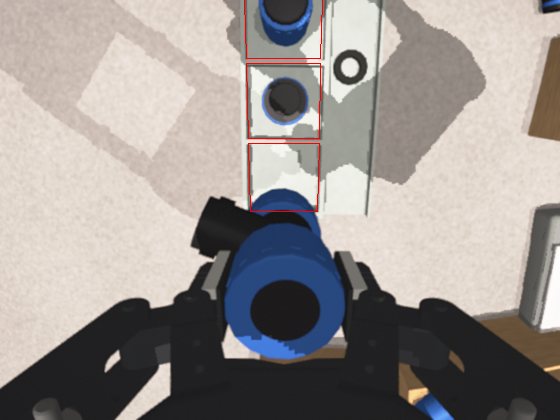

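Tee upright over the last bay, with its branch towards the robot and clear of the adapter. Lowering.

Call:
{"fn": "apply_moves", "kwargs": {"plan": [{"tx":0.001,"ty":0,"tz":0.02,"wx":0,"wy":0,"wz":0,"jaw":0},{"tx":0,"ty":0,"tz":0.03,"wx":0,"wy":0,"wz":0,"jaw":0},{"tx":0,"ty":0,"tz":0.03,"wx":0,"wy":0,"wz":0,"jaw":0},{"tx":0,"ty":0,"tz":0.03,"wx":0,"wy":0,"wz":0,"jaw":0},{"tx":0,"ty":0,"tz":0.02,"wx":0,"wy":0,"wz":0,"jaw":0},{"tx":0,"ty":0,"tz":0.015,"wx":0,"wy":0,"wz":0,"jaw":0},{"tx":0,"ty":0,"tz":0.01,"wx":0,"wy":0,"wz":0,"jaw":0},{"tx":0,"ty":0,"tz":0.004,"wx":0,"wy":0,"wz":0,"jaw":0},{"tx":0,"ty":0,"tz":0.001,"wx":0,"wy":0,"wz":0,"jaw":0},{"tx":0,"ty":0,"tz":0,"wx":0,"wy":0,"wz":0,"jaw":0}]}}

```text
time: 33.25
tcp_pos: [0.4838, -0.3393, 0.1069]
orientation: [3.139, -0.106, 0.001]
force: [0.2, 0.4, -1.0]
opening: 0.0449
```

Call:
{"fn": "apply_moves", "kwargs": {"plan": [{"tx":0,"ty":0,"tz":0.001,"wx":0,"wy":0,"wz":0,"jaw":0},{"tx":0,"ty":0,"tz":0,"wx":0,"wy":0,"wz":0,"jaw":0}]}}

```text
time: 33.45
tcp_pos: [0.4837, -0.3394, 0.1057]
orientation: [3.139, -0.107, 0.001]
force: [0.7, -0.6, -1.6]
opening: 0.0452
```

Call:
{"fn": "apply_moves", "kwargs": {"plan": [{"tx":0,"ty":0,"tz":0.001,"wx":0,"wy":0,"wz":0,"jaw":0},{"tx":0,"ty":0,"tz":0,"wx":0,"wy":0,"wz":0,"jaw":0}]}}

```text
time: 33.65
tcp_pos: [0.4835, -0.3393, 0.1043]
orientation: [3.14, -0.107, 0.0]
force: [0.1, 0.1, -1.8]
opening: 0.0446
```

Call:
{"fn": "apply_moves", "kwargs": {"plan": [{"tx":0,"ty":0,"tz":0.0005,"wx":0,"wy":0,"wz":0,"jaw":0},{"tx":0,"ty":0,"tz":0,"wx":0,"wy":0,"wz":0,"jaw":0}]}}

```text
time: 33.85
tcp_pos: [0.4835, -0.3394, 0.1041]
orientation: [3.139, -0.107, 0.0]
force: [-1.6, 0.7, 4.2]
opening: 0.0447
```

Contact. Release, then rise well clear.

Call:
{"fn": "apply_moves", "kwargs": {"plan": [{"tx":0,"ty":0,"tz":0,"wx":0,"wy":0,"wz":0,"jaw":0.7},{"tx":0,"ty":0,"tz":0,"wx":0,"wy":0,"wz":0,"jaw":1},{"tx":0,"ty":0,"tz":0,"wx":0,"wy":0,"wz":0,"jaw":1},{"tx":0,"ty":0,"tz":0,"wx":0,"wy":0,"wz":0,"jaw":1},{"tx":0,"ty":0,"tz":0,"wx":0,"wy":0,"wz":0,"jaw":1},{"tx":0,"ty":0,"tz":0,"wx":0,"wy":0,"wz":0,"jaw":1}]}}

```text
time: 34.45
tcp_pos: [0.4835, -0.3392, 0.1037]
orientation: [-3.14, 0.107, 0.0]
force: [-0.0, 0.2, 0.4]
opening: 0.0853
```

Call:
{"fn": "apply_moves", "kwargs": {"plan": [{"tx":0,"ty":0,"tz":-0.015,"wx":0,"wy":0,"wz":0,"jaw":1},{"tx":0,"ty":0,"tz":-0.03,"wx":0,"wy":0,"wz":0,"jaw":1},{"tx":0,"ty":0,"tz":-0.035,"wx":0,"wy":0,"wz":0,"jaw":1},{"tx":0,"ty":0,"tz":-0.035,"wx":0,"wy":0,"wz":0,"jaw":1},{"tx":0,"ty":0,"tz":-0.035,"wx":0,"wy":0,"wz":0,"jaw":1},{"tx":-0.02,"ty":0.02,"tz":-0.01,"wx":0,"wy":0,"wz":0,"jaw":1},{"tx":-0.03,"ty":0.03,"tz":0,"wx":0,"wy":0,"wz":0,"jaw":1},{"tx":-0.03,"ty":0.03,"tz":0,"wx":0,"wy":0,"wz":0,"jaw":1},{"tx":-0.02,"ty":0.03,"tz":0,"wx":0,"wy":0,"wz":0,"jaw":1},{"tx":0,"ty":0.03,"tz":0,"wx":0,"wy":0,"wz":0,"jaw":1},{"tx":0,"ty":0,"tz":0,"wx":0,"wy":0,"wz":0,"jaw":1},{"tx":0,"ty":0,"tz":0,"wx":0,"wy":0,"wz":0,"jaw":1}]}}

```text
time: 35.65
tcp_pos: [0.3739, -0.4724, 0.2635]
orientation: [-3.139, 0.108, 0.0]
force: [0.5, 0.9, 0.1]
opening: 0.0855
```

Run:
```python
from ov import *
o=get_obs();print(o['time'],o['tcp_pos'],o['joint_velocities'].round(3))
for n in('side','top'):
    m=camera_model(n);p,d=camera(n)
    a=draw(p,m,(.490,-.219,np.radians(-3.9)),s=3)
    C=cloud(m,d)
    a=a[210*3:400*3,200*3:400*3] if n=='side' else a[120*3:260*3,280*3:490*3]
    cv2.imwrite(f'pics/f_{n}.png',a)
    if n=='top':
        c,s=np.cos(np.radians(-3.9)),np.sin(np.radians(-3.9))
        L=(C[...,:2]-np.array([.49,-.219]))@np.array([[c,-s],[s,c]])
        for nm,yb,h in[('coup',.12,.106),('plug',.04,.084),('adap',-.04,.102),('tee',-.12,.114)]:
            k=(abs(L[...,1]-yb)<.04)&(abs(L[...,0])<.04)&(abs(C[...,2]-h)<.006)
            print(nm,k.sum(),(L[k].mean(0)*1e3).round(1),C[k][:,2].mean().round(4) if k.any() else None)
```

```text
35.65 [ 0.37392158 -0.47239073  0.26349835] [ 0.024 -0.011  0.02   0.001 -0.     0.003]
coup 453 [  1.8 121.3] 0.1051
plug 295 [ 3.2 42.4] 0.0827
adap 155 [  2.8 -38.2] 0.1012
tee 465 [   0.9 -118.3] 0.1132
```

View pics/f_side.png

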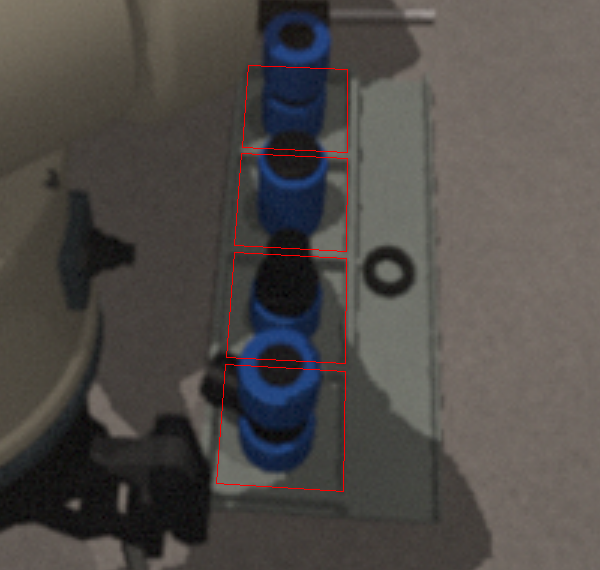

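View pics/f_top.png

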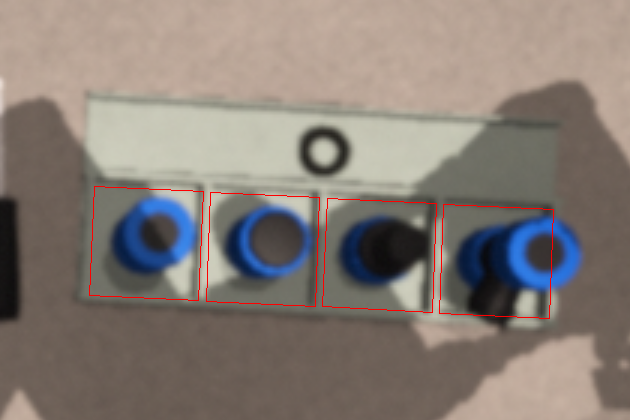

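All four stand upright. In both views the order, left to right, is coupling, plug, adapter, tee. Tops lie within 3 mm of the bay centres and about 1 mm from the expected heights. Handing in.

```bash
python3 -c "
from plant import order,get_obs
print(order.hand_in(),get_obs()['time'])"
```

```text
the job is handed in; nothing more can be done
the job is handed in; nothing more can be done
```

All four fittings are in the grey rack in reversed order, upright and released. As the robot sees it, left to right: coupling, plug, adapter, tee (the wooden rack held tee, adapter, plug, coupling). The job was handed in at about 36 s of the 128 s allowed.

**Last checks:** the side and top pictures showed every fitting standing in its own bay. Measured tops were within about 4 mm of the bay centres (the plug was furthest off) and about 1 mm from the expected heights. The gripper was open and clear of everything. I moved none of the look-alikes, the spare nut or the washer.

**Disagreements:** nothing failed. The rack outline drawn on the wrist pictures sat a few mm off the real rack, against about 14 mm of clearance in each bay. The coupling was gripped about 3 mm off its centre, which I allowed for when placing it. When set down, the coupling and the plug pressed on the bay floor with 21–23 N before I let go; the adapter and tee touched down with about 4 N.

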